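# Set and lock a display stand's telescopic leg

### The arm

A 6-joint arm with a two-finger parallel gripper is mounted at the origin on the work surface. World frame = base frame: x ahead of the robot, y to its left, z up, the work surface at z = 0. Lengths are in mm, angles in rad, forces in N, time in s.
With the tool pointing down it reaches from about 275 to 1000 mm from the base axis. Payload 8.4 kg.
Tool frame: the origin (TCP) lies between the finger pads; the fingertips stand r.nose_length ahead of it and the grasp point (between the pads) lies 8 mm behind it (r.nose_length is the distance from the TCP to the fingertips, in mm); y points along the fingers, x is the direction in which the jaws open and shut, and the axes are right-handed (so a half turn about y gives the same grasp; the last joint's range is limited). The gripper opens to 85 mm and grips with 20 to 120 N. Pads are 22 mm wide; open, the fingers measure 114 mm over their backs; the gripper's body (76 mm by 85 mm) begins 54 mm behind the grasp point. The pads swing forward as they close: fully open they stand 13 mm farther back than shut.
Start: joints at [-1.28, 0.353, 1.633, -0, 1.155, -0.002], TCP at [180.395, -598.402, 217.481] pointing down, gripper open.
Joint ranges: [-2.63, 2.63], [-0.92, 2.1], [0.06, 2.66], [-1.3, 4.44], [0, 2.69], [-3.02, 3.02]. Speed limits (rad/s): [2.22, 2.22, 2.79, 3.14, 3.14, 3.14].

### API

Orientations are given as [roll, pitch, yaw] about the fixed x, y, z axes, in that order (R = Rz(yaw) Ry(pitch) Rx(roll)).
In Python, from rig import r, cams, order gives the robot as it stands. The module is installed in compiled form; this text tells all that it offers.
- The arm moves only by the shell command python3 -m crank 'ROWS' [FORCE]. ROWS is JSON, a list of rows, each a list of 7 numbers: the turn, a rotation vector about the tool's x, y, z in degrees, then the shift along the tool's x, y, z in cm, then the opening, from -1 (shut) to 1 (fully open). A call has exactly 10 rows; each row shifts and turns the pose as measured when the row begins, along the tool's axes as they then stand; what a row does not reach is not made up. A row lasts 1/12 s, in which the tool goes at most 41.7 mm and 7.16 degrees, less where a joint would pass 70% of its speed; a pose out of reach is approached as far as the arm can. A call with a gripper value outside its range is refused whole. The fingers move at their own pace and stop on an object; FORCE is the grip in N (left out, the last holds). Time passes only in rows, so rows that do not move let the fingers close, or fill a call up. It gives the time, the measured TCP pose, the force and the opening at its end, in the units of the state.
- r.sense(): the state, without advancing time (a new reading comes with each control period).
- cams.grab_frame(name): name is "side" or "top" or "wrist"; returns the picture (480x640x3 uint8, blue, green, red); there is no depth.
- cams.camera_info(name): a dict with "intrinsics" (3x3 intrinsics, pixels), "view" (4x4, takes a point from world to camera coordinates); the wrist camera has in their place "hand_eye" (4x4, takes a point from camera to tool coordinates, whose origin is the TCP and whose axes are the tool frame's). Camera axes: x right, y up, looking along -z (the intrinsics and any distortion apply to the point x, -y, -z); pixel columns grow to the right and rows downward; lengths in mm; the calibration is good to about 2 mm. The wrist camera is an equidistant fisheye: a pixel r from the principal point sees the ray r / f radians off the axis. A picture is of the moment at which its call begins: read the wrist's pose just before it. camera_info takes no time and is no camera call.
- order.sign_off(): hands the job in, once; it reports no verdict.
The state is a dict: "clock": time; "qpos": joint angles; "qvel": joint speeds; "joint_efforts": joint torques, N m; "eef_pos": TCP position; "tcp_rot": TCP orientation; "contact_force": force on the tool from outside, world axes, zero at the start; "wrist_torque": the same for the moment, N m; "opening": opening from 0.0 (shut) to 1.0 (fully open).
Only numpy, scipy, OpenCV 4.12 (cv2) and the standard library are available. Lean on these libraries where they do the work, as an engineer would, in place of code of your own. Each camera call takes 0.05 s, during which the arm holds its last target.

### The job

Pick up the telescopic stand leg by its square tube and lower it into the wooden bench cradle, foot end at the cradle's open forked end, so that it lies fully down between the cradle walls. Then take the foot by its upright cam lever, draw the leg out until the little pointer on the foot lines up with the upright metal mark blade on the cradle's side rail, and only then, keeping the leg at the mark, slide the lever sideways as far as it goes towards the small stop lug (closed). Finish while still gripping the lever, so that you hold the leg at its mark (a spring draws it back in if let go); leave the bowl, the carton and the crystal where they are.

Things in the scene. Friction and masses are not known exactly. Their poses are not given: they have to be found in the camera images.
- tube_center (a point): Centre of the loose leg's aluminium square tube: 140 mm long (own x), 28 wide (y), 32 high (z; this point is 16 above its underside). +x points towards the foot. The whole leg weighs about 0.5 kg and lies on the work surface, underside down; grip it across the 28 mm at the middle. Centre of mass about 18 mm from here towards the foot.
- cradle: Plywood bench cradle, fixed. Origin on the work surface under the middle of its bed, z up, +x towards the open forked end where the foot must be. Bed 170 x 80 mm, its top 14 mm up. A side rail, 10 mm high, at y 44 to 66, x -85 to +195 mm, carries the mark.
- seat (a point): Where the tube's centre comes when seated: on the cradle, 30 mm above the work surface, axes as the cradle's. Side walls at x -48 and +48 mm (each 20 mm long, free space between for fingers) stand 32 mm apart, to 34 mm above the work surface, with outward-leaning guide lips to 45 mm. The tube has 2 mm play each side.
- fork (a point): Middle of the cradle's forked end, 77 mm along +x from the cradle's origin, 40 mm above the work surface: two posts 19 mm apart, up to this height, 8 mm long in x; the 16 mm wide inner leg lies between them. With an end wall at x -73 mm they leave the 140 mm tube 3 mm play each way along x.
- mark_tip (a point): Length mark: tip, on the foot's side, of an upright steel blade 3 mm thick (along x), 24 mm high with a black clip base, on the cradle's side rail. Axes as the cradle's; the point is 30 mm above the work surface, 48 mm to +y of the cradle's centre line. The leg is at its length when the pointer's tip has the same x in the cradle's frame.
- pointer (a point): Tip of a small steel pointer, 3 mm thick, on the +y side of the foot crosspiece, 38 mm to +y of the leg's centre line, 26 mm above the tube's underside. It lies on the same x (along the leg) as the middle of the lever handle. Axes as the tube's.
- foot: Black crosspiece at the end of the inner leg, 30 mm along x, 66 across, top 30 mm above the tube's underside. Axes as the tube's; the crosspiece's centre is at x 105 mm here, and the origin is under the tube's centre when the leg is fully in. It carries pointer, cam lever and stop lug (10 x 6 mm, 7 high) at its +y end, the closed side.
- handle (a point): Middle of the cam lever's upright steel handle: a paddle 12 mm thick along the leg (x), 24 wide (y), top 17 mm above this point, clear for 18 mm below it. 54 mm above the tube's underside; 105 mm from the tube's centre along x when the leg is fully in. Grip it from above across the 12 mm. Axes as the tube's.
- leg (a joint): How far the inner leg is drawn out along the tube's +x, 0 (fully in, as at the start) to 0.075 m. A spring and friction resist drawing with 2 to 3 N, and the spring draws it back in when let go. The mark lies at about 0.028 to 0.058.
- lever (a joint): Cam lever's travel across the foot along +y: 0 open (handle 13 mm to -y of the leg's centre line), 0.026 closed (13 mm to +y, beside the stop lug). Friction 3 N; it stays where it is left. It starts at 0 to 0.004.
- bowl: Bystander: rose-coloured stone bowl, rim diameter 136 mm, 55 mm high, origin under its centre.
- carton: Bystander: small cardboard carton, 85 x 65 x 45 mm, origin under its centre.
- crystal: Bystander: pale standing crystal point, 48 mm across, 85 mm high, origin under its centre.
There are look-alikes about, which are no part of the job. Several things look just like the part that bears tube_center: the one meant starts farthest to the robot's right.

How it is judged:
By the outcome, as a careful person would: the job done as asked, in the order asked, and still so for the second after the job is handed in, while the arm keeps its last pose, push and grip.
It also fails if it takes over 59 s, if anything falls off the work surface, if the arm or the gripper's body presses on something with over 40 N, if the wrist force passes 120 N, or if a joint passes its speed limit or range.

## Working session

There is one attempt and no reset: what is moved stays moved. The work goes in short steps, Python scripts to look and compute and a shell command to move; the robot and the scene stay as the last step left them, time stands still between calls to the robot, and variables do not carry over. Pictures are saved under pics/ and viewed, and the job is handed in when it is done.

```bash
mkdir -p pics
python3 - <<'E'
from rig import r,cams,order
import cv2,numpy as np
np.set_printoptions(precision=4,suppress=True)
print(r.sense(), r.nose_length)
for n in ["side","top","wrist"]:
    im=cams.grab_frame(n); cv2.imwrite(f"pics/{n}0.png",im); print(n,cams.camera_info(n))
E
```

```text
{'clock': 0.0, 'qpos': array([-1.2804,  0.3536,  1.6342, -0.    ,  1.1552, -0.0024]), 'qvel': array([-0.0006,  0.0006,  0.0014,  0.0006, -0.0005,  0.0011]), 'joint_efforts': array([ -0.0014, -60.526 , -34.2068,  -0.0003,   0.0094,  -0.    ]), 'eef_pos': array([ 180.228 , -597.9014,  216.7402]), 'tcp_rot': array([-1.5708,  0.0014, -1.278 ]), 'contact_force': array([ 0.6372,  0.2043, -0.2556]), 'wrist_torque': array([ 0.0212, -0.0032, -0.0225]), 'opening': 1.002062800653299} 11.0
side {'intrinsics': array([[535.3697,   0.    , 328.309 ],
       [  0.    , 535.3697, 234.0175],
       [  0.    ,   0.    ,   1.    ]]), 'view': array([[  -0.7763,   -0.6299,    0.0232,  445.5153],
       [   0.3992,   -0.4628,    0.7915, -253.7527],
       [  -0.4879,    0.6237,    0.6107, -979.776 ],
       [   0.    ,    0.    ,    0.    ,    1.    ]])}
top {'intrinsics': array([[466.2025,   0.    , 325.4317],
       [  0.    , 466.2025, 237.7704],
       [  0.    ,   0.    ,   1.    ]]), 'view': array([[    0.0074,    -0.9998,    -0.0165,     3.6547],
       [    0.9886,     0.0048,     0.1504,  -559.4316],
       [   -0.1503,    -0.0174,     0.9885, -1010.4283],
       [    0.    ,     0.    ,     0.    ,     1.    ]])}
wrist {'intrinsics': array([[371.6483,   0.    , 315.1755],
       [  0.    , 371.6483, 242.3415],
       [  0.    ,   0.    ,   1.    ]]), 'hand_eye': array([[   1.    ,   -0.0008,   -0.0002,    1.2022],
       [   0.    ,    0.2665,   -0.9638, -157.4048],
       [   0.0008,    0.9638,    0.2665,   66.526 ],
       [   0.    ,    0.    ,    0.    ,    1.    ]])}
```

View pics/top0.png

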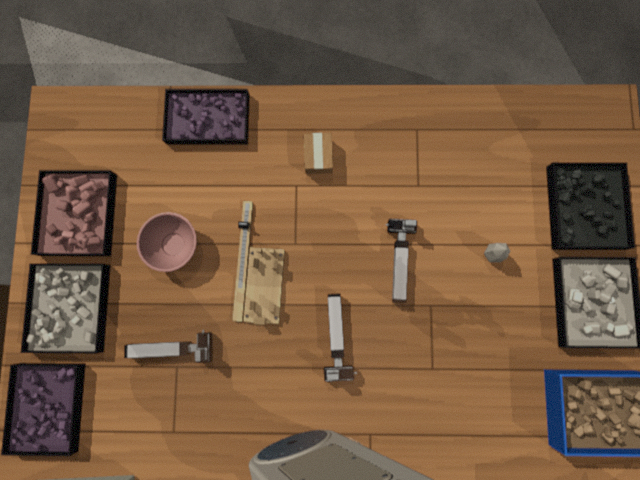

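View pics/side0.png

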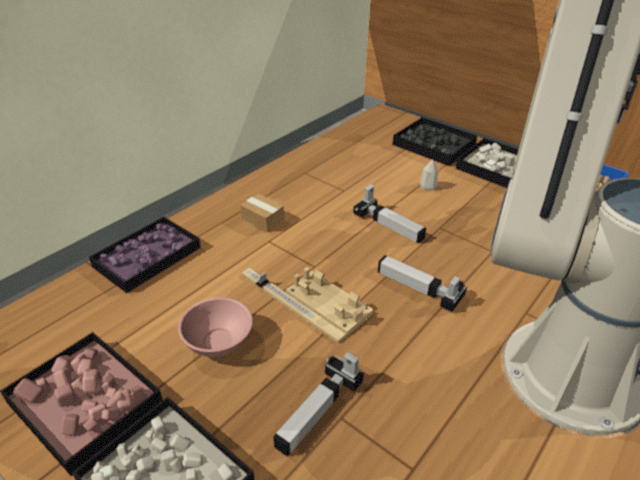

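View pics/wrist0.png

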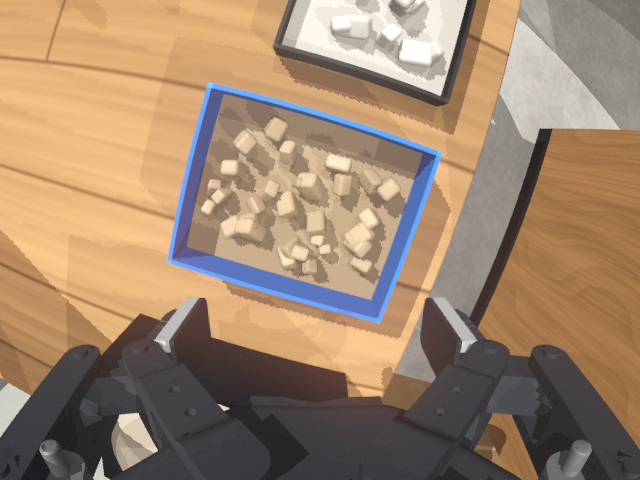

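Top view: three candidate legs, at (401,270) foot up, (336,330) foot down and (155,350) foot right. The image's right is the robot's right (-y), so the leg at (401,270) is the one meant. The cradle is at (263,285) with its rail on the left and extending upward. I'll check with close crops.

```bash
cat > h.py <<'E'
import numpy as np,cv2
from scipy.spatial.transform import Rotation as Ro
from rig import r,cams,order
np.set_printoptions(precision=2,suppress=True)
def ray(n,px):
    I=cams.camera_info(n);K=I["intrinsics"];V=I["view"]
    d=np.array([(px[0]-K[0,2])/K[0,0],-(px[1]-K[1,2])/K[1,1],-1.])
    R=V[:3,:3];return -R.T@V[:3,3],R.T@d
def onz(n,px,z):
    o,d=ray(n,px);return o+d*(z-o[2])/d[2]
def proj(n,P):
    I=cams.camera_info(n);K=I["intrinsics"];V=I["view"];c=V[:3,:3]@np.array(P,float)+V[:3,3]
    return np.array([K[0,0]*c[0]/-c[2]+K[0,2],K[1,1]*-c[1]/-c[2]+K[1,2]])
def wray(px,s):
    I=cams.camera_info("wrist");K=I["intrinsics"];H=I["hand_eye"]
    u=np.array([px[0]-K[0,2],px[1]-K[1,2]]);rr=np.hypot(*u);th=rr/K[0,0]
    d=np.array([np.sin(th)*u[0]/rr,-np.sin(th)*u[1]/rr,-np.cos(th)])
    R=Ro.from_euler("xyz",s["tcp_rot"]).as_matrix()
    return R@H[:3,3]+s["eef_pos"], R@H[:3,:3]@d
def wonz(px,z,s):
    o,d=wray(px,s);return o+d*(z-o[2])/d[2]
def wproj(P,s):
    I=cams.camera_info("wrist");K=I["intrinsics"];H=I["hand_eye"]
    R=Ro.from_euler("xyz",s["tcp_rot"]).as_matrix()
    c=H[:3,:3].T@(R.T@(np.array(P)-s["eef_pos"])-H[:3,3])
    x,y,z=c[0],-c[1],-c[2];th=np.arctan2(np.hypot(x,y),z);k=K[0,0]*th/np.hypot(x,y)
    return np.array([K[0,2]+k*x,K[1,2]+k*y])
E
python3 - <<'E'
import cv2,numpy as np
t=cv2.imread("pics/top0.png")
a=cv2.resize(t[205:315,370:440],None,fx=5,fy=5,interpolation=cv2.INTER_CUBIC)
b=cv2.resize(t[195:335,225:295],None,fx=4.2,fy=4.2,interpolation=cv2.INTER_CUBIC)
o=np.zeros((590,700,3),np.uint8);o[:a.shape[0],:350]=a;o[:588,360:360+b.shape[1]]=b[:588]
cv2.imwrite("pics/crop1.png",o)
from h import *
for z,p in [(32,(401,270)),(0,(263,285))]: print(onz("top",p,z))
E
```

```text
[ 488.42 -163.4    32.  ]
[454.33 151.83   0.  ]
```

View pics/crop1.png

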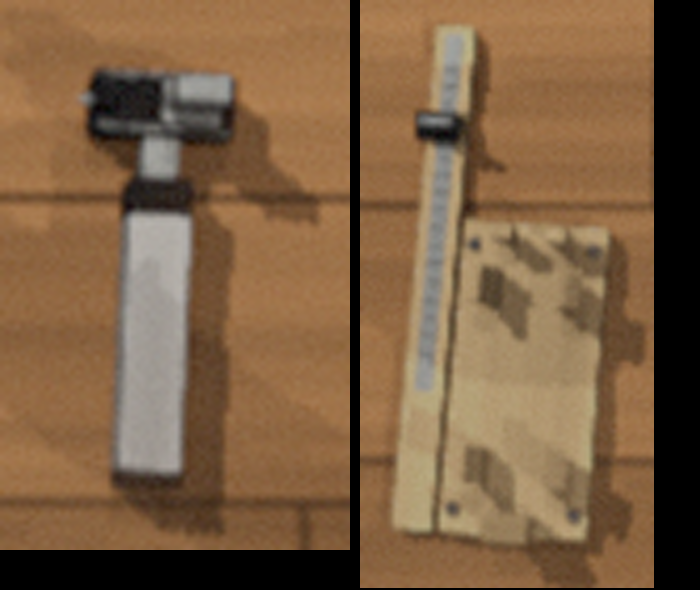

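Run:
```python
from h import *
A=lambda x,y:(370+x/5-.4,205+y/5-.4)
B=lambda x,y:(225+(x-360)/4.2-.4,195+y/4.2-.4)
for n,p,z in [("collar front",A(158,182),32),("tube mid L",A(120,340),32),("tube mid R",A(190,340),32),("tube back",A(148,475),32),("foot centre",A(163,105),30),("pointer",A(85,98),26)]:
    print(n,onz("top",p,z))
for n,p,z in [("FR",B(608,230),14),("FL",B(465,222),14),("BR",B(585,543),14),("BL",B(437,530),14),("railtopL",B(437,25),10),("railtopR",B(475,28),10),("railbotL",B(392,530),10),("blade",B(440,122),34)]:
    print(n,onz("top",p,z))
```

```text
collar front [ 554.38 -164.98   32.  ]
tube mid L [ 482.46 -146.7    32.  ]
tube mid R [ 482.65 -178.11   32.  ]
tube back [ 422.32 -158.28   32.  ]
foot centre [ 590.29 -168.16   30.  ]
pointer [ 594.12 -133.04   26.  ]
FR [536.11 104.09  14.  ]
FL [540.14 183.25  14.  ]
BR [366.34 112.94  14.  ]
BL [372.6  193.05  14.  ]
railtopL [652.37 203.35  10.  ]
railtopR [650.72 181.85  10.  ]
railbotL [372.31 218.26  10.  ]
blade [592.52 195.06  34.  ]
```

```bash
python3 -m crank '[[0,6.5,0,0,0,0,1],[0,6.5,0,0,0,0,1],[0,6.5,0,0,0,0,1],[0,0,0,-3.4,0,2.1,1],[0,0,0,-3.4,0,2.1,1],[0,0,0,-3.4,0,2.1,1],[0,0,0,-3.4,0,2.1,1],[0,0,0,-3.4,0,2.1,1],[0,0,0,-3.4,0,2.1,1],[0,0,0,-3.4,0,2.1,1]]' 40
```

```text
clock: 0.98
eef_pos: [342.6, -366.3, 213.7]
tcp_rot: [-1.573, 0.001, -1.646]
contact_force: [0.8, 0.1, -0.6]
opening: 1.0
```

```bash
python3 -m crank '[[0,-1.5,0,-3.6,0,2.1,1],[0,0,0,-3.6,0,2.1,1],[0,0,0,-3.6,0,2.1,1],[0,0,0,-3.6,0,2.1,1],[0,0,0,-3.6,0,2.1,1],[0,0,0,-3.4,0,2.1,1],[0,0,0,0,0,0,1],[0,0,0,0,0,0,1],[0,0,0,0,0,0,1],[0,0,0,0,0,0,1]]' 40
python3 - <<'E'
from h import *
s=r.sense();print(s["eef_pos"],s["tcp_rot"])
cv2.imwrite("pics/w1.png",cams.grab_frame("wrist"))
for P in [(487,-161,32),(591,-167,30)]: print(wproj(P,s))
E
```

```text
clock: 1.82
eef_pos: [481.8, -149.3, 213.4]
tcp_rot: [-1.572, 0.003, -1.611]
contact_force: [-0.4, -0.2, -0.6]
opening: 1.004
[ 481.79 -149.32  213.38] [-1.57  0.   -1.61]
[326.49 208.34]
[328.9   95.34]
```

View pics/w1.png

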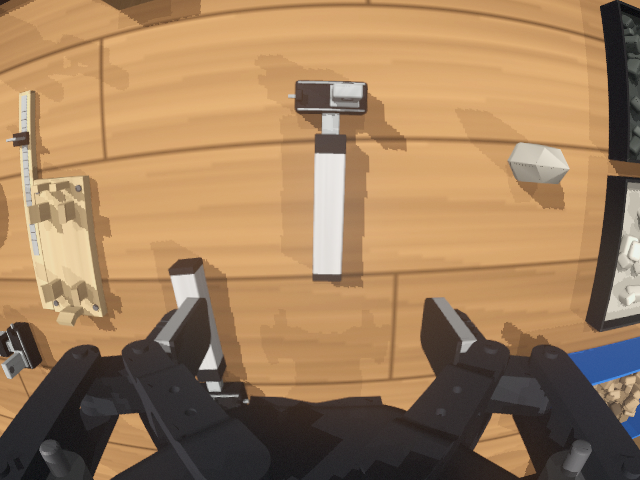

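Run:
```python
from h import *
s=r.sense()
c=[wonz(p,32,s) for p in [(316,135),(346.5,135),(313,276),(341.5,276)]]
for x in c: print(x)
f=(c[0]+c[1])/2;b=(c[2]+c[3])/2;print((f+b)/2,np.linalg.norm(f-b),np.arctan2(*(f-b)[1::-1]))
for p,z in [((288.5,96),26),((347,89),71),((297,81),30),((368,84),30),((294,111),30),((367,113),30)]: print(p,wonz(p,z,s))
im=cv2.imread("pics/w1.png");cv2.imwrite("pics/w1c.png",cv2.resize(im[70:300,260:400],None,fx=2.6,fy=2.6,interpolation=cv2.INTER_CUBIC))
cv2.imwrite("pics/w1d.png",cv2.resize(im[80:330,0:120],None,fx=2.4,fy=2.4,interpolation=cv2.INTER_CUBIC))
```

```text
[ 554.61 -154.31   32.  ]
[ 553.73 -181.77   32.  ]
[ 420.7  -146.05   32.  ]
[ 419.55 -173.8    32.  ]
[ 487.15 -163.98   32.  ] 134.289008398059 -0.06042205169518371
(288.5, 96) [ 592.32 -130.72   26.  ]
(347, 89) [ 590.57 -180.38   71.  ]
(297, 81) [ 605.41 -139.22   30.  ]
(368, 84) [ 600.84 -203.3    30.  ]
(294, 111) [ 577.62 -135.38   30.  ]
(367, 113) [ 573.74 -201.34   30.  ]
```

View pics/w1c.png

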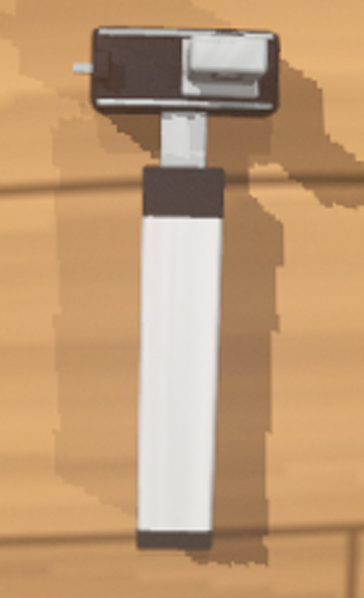

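View pics/w1d.png

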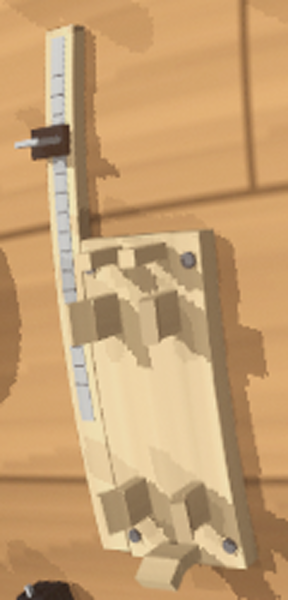

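```bash
python3 -m crank '[[0,1.1,0,0.7,0,0.4,1],[0,0,0,0.7,2,0.4,1],[0,0,0,0,3.6,0,1],[0,0,0,0,3.6,0,1],[0,0,0,0,3.6,0,1],[0,0,0,0,3,0,1],[0,0,0,0,1.5,0,1],[0,0,0,0,0,0,1],[0,0,0,0,0,0,1],[0,0,0,0,0,0,1]]' 60
python3 - <<'E'
from h import *
s=r.sense();print(s["eef_pos"],s["tcp_rot"])
cv2.imwrite("pics/w2.png",cams.grab_frame("wrist"))
E
```

```text
clock: 2.7
eef_pos: [490.2, -180.6, 36.9]
tcp_rot: [-1.564, -0.002, -1.658]
contact_force: [-0.1, -0.5, 0.7]
opening: 0.998
[ 490.16 -180.65   36.86] [-1.56 -0.   -1.66]
```

View pics/w2.png

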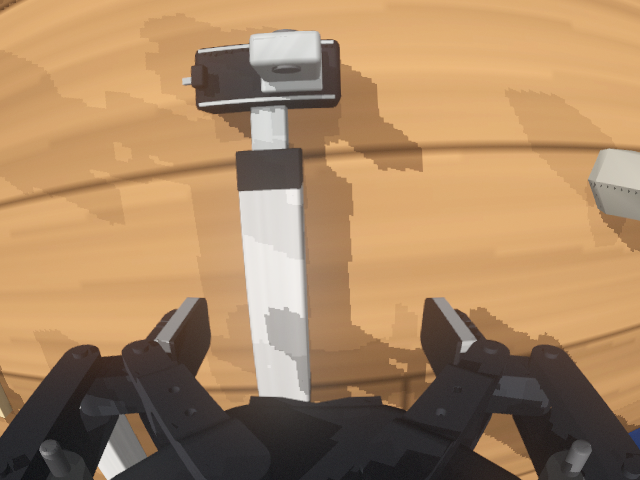

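Run:
```python
from h import *
s=r.sense()
c=[wonz(p,32,s) for p in [(236,153),(302,149),(245,260),(304,258),(195.5,49),(339.5,41),(198,106),(340,100)]]
for x in c: print(x)
print(wonz((182,81),26,s))
```

```text
[ 556.13 -152.84   32.  ]
[ 554.79 -182.06   32.  ]
[ 506.75 -150.81   32.  ]
[ 505.42 -178.38   32.  ]
[ 606.7 -138.3   32. ]
[ 602.02 -202.53   32.  ]
[ 579.67 -137.49   32.  ]
[ 575.   -200.33   32.  ]
[ 593.97 -128.74   26.  ]
```

```bash
python3 -m crank '[[0,0,0,-1.5,0,-0.2,1],[0,0,0,0,0,0,1],[0,0,0,0,0,0,1],[0,-1.2,0,0,0,0,1],[0,0,0,0,0,0,1],[0,0,0,0,0,0,1],[0,0,0,0,1,0,1],[0,0,0,0,0,0,1],[0,0,0,0,0,0,1],[0,0,0,0,0,0,1]]' 60
```

```text
clock: 3.58
eef_pos: [495.3, -169.8, 33.3]
tcp_rot: [-1.55, -0.006, -1.636]
contact_force: [-0.3, 0.0, 0.3]
opening: 1.0
```

```bash
python3 -m crank '[[-0.3,0,0,-0.2,0.4,-0.15,1],[-0.3,0,0.1,-0.2,0.4,-0.15,1],[-0.3,0,0.1,-0.2,0.4,-0.15,1],[-0.3,0,0.1,-0.1,0.4,-0.15,1],[-0.2,0,0,0,0.3,-0.1,1],[-0.2,0,0,0,0.2,-0.1,1],[-0.1,0,0,0,0.1,-0.05,1],[-0.1,0,0,0,0.05,-0.05,1],[-0.1,0,0,0,0.05,-0.05,1],[-0.1,0,0,0,0.05,-0.05,1]]' 60
```

```text
clock: 4.42
eef_pos: [484.4, -161.0, 6.3]
tcp_rot: [-1.591, 0.0, -1.636]
contact_force: [0.2, 0.3, -0.3]
opening: 0.997
```

```bash
python3 -m crank '[[0.3,0,0,0.05,-0.3,0.15,1],[0.3,0,0,0.05,-0.3,0.15,1],[0.2,0,0,0.05,-0.2,0.1,1],[0.1,0,0,0,-0.1,0.05,1],[0,0,0,0,0,0,1],[0,0,0,0,0,0,-1],[0,0,0,0,0,0,-1],[0,0,0,0,0,0,-1],[0,0,0,0,0,0,-1],[0,0,0,0,0,0,-1]]' 60
```

```text
clock: 5.25
eef_pos: [490.0, -163.2, 17.3]
tcp_rot: [-1.571, 0.0, -1.637]
contact_force: [-0.2, 3.8, 11.6]
opening: 0.298
```

```bash
python3 -m crank '[[0,0,0,0,-0.2,0,-1],[0,0,0,0,-0.5,0,-1],[0,0,0,0,-1.0,0,-1],[0,0,0,0,-1.5,0,-1],[0,0,0,0,-1.5,0,-1],[0,0,0,0,-1.5,0,-1],[0,0,0,0,-1.5,0,-1],[0,0,0,0,-1.0,0,-1],[0,0,0,0,-0.5,0,-1],[0,0,0,0,-0.2,0,-1]]' 60
python3 - <<'E'
from h import *
s=r.sense();print(s["eef_pos"],s["tcp_rot"],s["contact_force"],s["wrist_torque"])
cv2.imwrite("pics/w3.png",cams.grab_frame("wrist"))
E
```

```text
clock: 6.08
eef_pos: [489.2, -162.7, 117.9]
tcp_rot: [-1.573, 0.001, -1.636]
contact_force: [0.6, 0.6, 0.5]
opening: -0.0
[ 489.21 -162.67  117.91] [-1.57  0.   -1.64] [0.59 0.6  0.49] [ 0.04 -0.01  0.01]
```

View pics/w3.png

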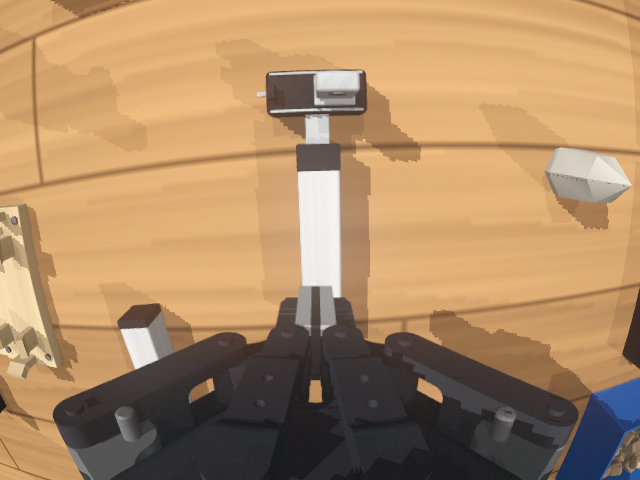

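```bash
python3 - <<'E'
from h import *
s=r.sense()
for p,z in [((296.5,146),32),((340,145),32),((266,74),30),((366,71),30),((267,115),30),((365,114),30),((257,95),26)]: print(p,wonz(p,z,s))
E
python3 -m crank '[[0,0,0,0,0,0,1],[0,0,0,0,0,0,1],[0,0,0,0,0,0,1],[0,0,0,0,0,0,1],[0,0,0,0,0.5,0,1],[0,0,0,0,1.5,0,1],[0,0,0,0,2,0,1],[0,0,0,0,2,0,1],[0,0,0,0,1.5,0,1],[0,0,0,0,0.5,0,1]]' 60
```

```text
(296.5, 146) [ 554.17 -156.25   32.  ]
(340, 145) [ 553.03 -184.41   32.  ]
(266, 74) [ 603.91 -139.5    30.  ]
(366, 71) [ 601.79 -204.68   30.  ]
(267, 115) [ 576.24 -138.33   30.  ]
(365, 114) [ 572.79 -202.14   30.  ]
(257, 95) [ 590.84 -132.09   26.  ]
clock: 6.97
eef_pos: [488.0, -162.4, 31.4]
tcp_rot: [-1.575, 0.001, -1.636]
contact_force: [-0.8, 0.2, -0.2]
opening: 1.001
```

```bash
python3 -m crank '[[0,0,0,0.1,0.2,0,1],[0,0,0,0.1,0.4,0,1],[0,0,0,0.1,0.4,0,1],[0,0,0,0.05,0.4,0,1],[0,0,0,0,0.2,0,1],[0,0,0,0,0,0,1],[0,0,0,0,0,0,0],[0,0,0,0,0,0,-1],[0,0,0,0,0,0,-1],[0,0,0,0,0,0,-1]]' 80
python3 - <<'E'
from h import *
s=r.sense();print(s["contact_force"],s["wrist_torque"])
im=cams.grab_frame("side");print(proj("side",(488,-164,30)));u,v=map(int,proj("side",(488,-164,30)))
cv2.imwrite("pics/s1.png",cv2.resize(im[v-70:v+50,u-80:u+80],None,fx=5,fy=5,interpolation=cv2.INTER_CUBIC))
E
```

```text
clock: 7.8
eef_pos: [488.4, -166.6, 14.8]
tcp_rot: [-1.574, 0.001, -1.636]
contact_force: [-1.3, -0.8, -0.3]
opening: 0.453
[-1.27 -0.75 -0.26] [ 0.02 -0.01 -0.03]
[398.5  217.28]
```

View pics/s1.png

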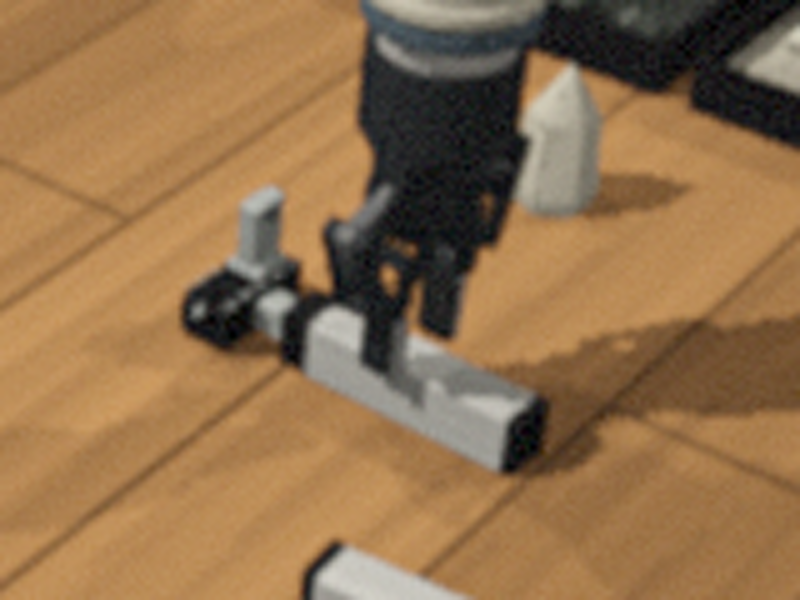

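```bash
python3 -m crank '[[0,0,0,0,0.3,0,0],[0,0,0,0,0.3,0,0],[0,0,0,0,0.1,0,0],[0,0,0,0,0,0,0],[0,0,0,0,0,0,-0.5],[0,0,0,0,0,0,-1],[0,0,0,0,0,0,-1],[0,0,0,0,0,0,-1],[0,0,0,0,0,0,-1],[0,0,0,0,0,0,-1]]' 80
python3 - <<'E'
from h import *
s=r.sense();print(s["contact_force"],s["wrist_torque"])
im=cams.grab_frame("side");u,v=map(int,proj("side",(488,-164,30)))
cv2.imwrite("pics/s2.png",cv2.resize(im[v-70:v+50,u-80:u+80],None,fx=5,fy=5,interpolation=cv2.INTER_CUBIC))
E
```

```text
clock: 8.68
eef_pos: [488.6, -166.4, 7.6]
tcp_rot: [-1.574, 0.001, -1.636]
contact_force: [-0.1, -0.7, 0.7]
opening: 0.301
[-0.1  -0.72  0.67] [-0.01  0.01 -0.01]
```

View pics/s2.png

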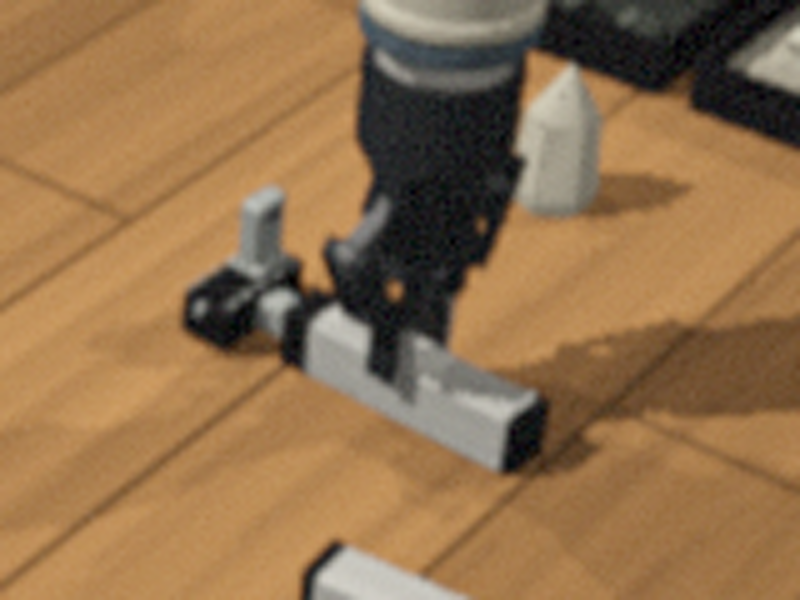

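```bash
python3 -m crank '[[0,0,0,0,0,0,-1],[0,0,0,0,0,0,-1],[0,0,0,0,-0.1,0,-1],[0,0,0,0,-0.2,0,-1],[0,0,0,0,-0.3,0,-1],[0,0,0,0,-0.5,0,-1],[0,0,0,0,-0.5,0,-1],[0,0,0,0,-0.5,0,-1],[0,0,0,0,-0.5,0,-1],[0,0,0,0,-0.5,0,-1]]' 80
python3 - <<'E'
from h import *
s=r.sense();print(s["contact_force"],s["wrist_torque"])
im=cams.grab_frame("side");u,v=map(int,proj("side",(488,-164,50)))
cv2.imwrite("pics/s3.png",cv2.resize(im[v-70:v+50,u-80:u+80],None,fx=5,fy=5,interpolation=cv2.INTER_CUBIC))
E
```

```text
clock: 9.57
eef_pos: [485.2, -165.3, 38.8]
tcp_rot: [-1.581, 0.003, -1.636]
contact_force: [0.9, -0.4, -6.0]
opening: 0.301
[ 0.85 -0.42 -5.97] [ 0.02  0.08 -0.02]
```

View pics/s3.png

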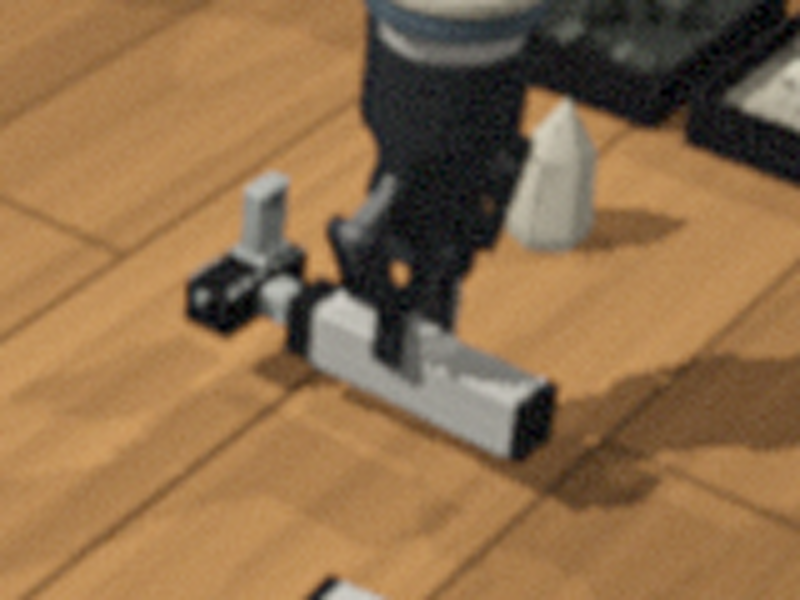

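```bash
python3 -m crank '[[0.1,0,0,-1,-1.5,0,-1],[0.1,0,0,-2,-2,-0.3,-1],[0.1,0,0,-3,-2,-0.5,-1],[0.1,0,0,-3.5,-1,-0.6,-1],[0.1,0,0,-3.5,-0.5,-0.6,-1],[0,0,0,-3.5,0,-0.6,-1],[0,0,0,-3.5,0,-0.6,-1],[0,0,0,-3.5,0,-0.6,-1],[0,0,0,-2.5,0,-0.4,-1],[0,0,0,-1.5,0,-0.2,-1]]' 80
python3 -m crank '[[0,0,0,-0.7,0,0,-1],[0,0,0,-0.3,0,0,-1],[0,0,0,0,0,0,-1],[0,0,0,0,0,0,-1],[0,0,0,0,0,0,-1],[0,0,0,0,0,0,-1],[0,0,0,0,0,0,-1],[0,0,0,0,0,0,-1],[0,0,0,0,0,0,-1],[0,0,0,0,0,0,-1]]' 80
python3 - <<'E'
from h import *
s=r.sense();print(s["contact_force"],s["wrist_torque"])
cv2.imwrite("pics/w4.png",cams.grab_frame("wrist"))
cv2.imwrite("pics/t4.png",cams.grab_frame("top"))
E
```

```text
clock: 10.45
eef_pos: [462.1, 119.7, 118.1]
tcp_rot: [-1.56, 0.003, -1.644]
contact_force: [0.9, 0.4, -7.1]
opening: 0.299
clock: 11.28
eef_pos: [462.6, 128.6, 118.6]
tcp_rot: [-1.56, 0.003, -1.645]
contact_force: [-0.9, -0.2, -6.1]
opening: 0.298
[-0.87 -0.15 -6.06] [-0.03  0.13  0.  ]
```

View pics/w4.png

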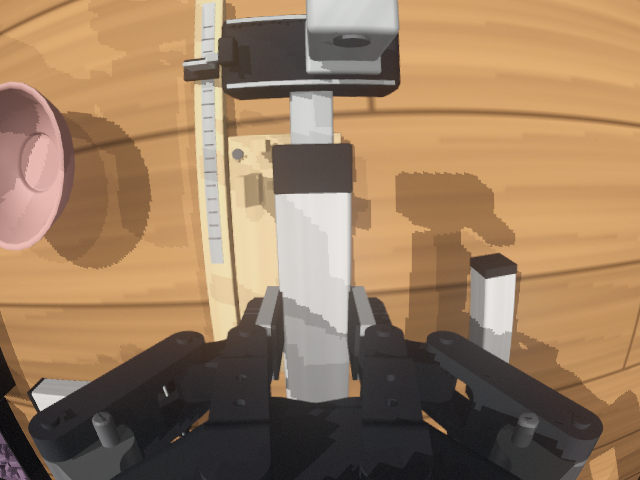

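View pics/t4.png

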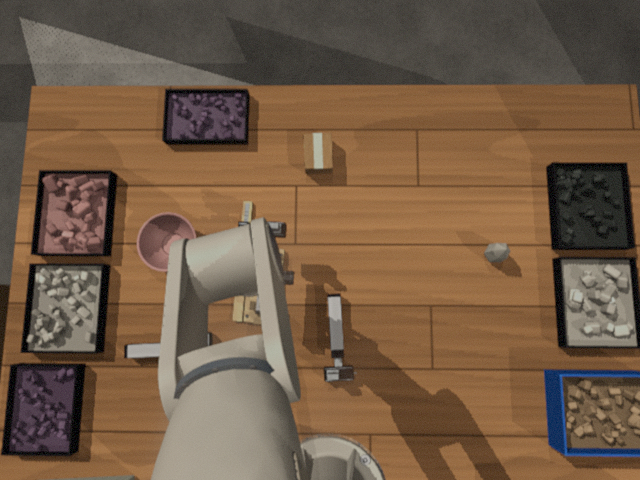

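Run:
```python
from h import *
s=r.sense()
im=cv2.imread("pics/w4.png")
cv2.imwrite("pics/w4c.png",cv2.resize(im[0:350,170:380],None,fx=2.2,fy=1.7,interpolation=cv2.INTER_CUBIC))
th=-0.053;R=np.array([[np.cos(th),-np.sin(th)],[np.sin(th),np.cos(th)]])
for P in [(-85,66,10),(195,66,10),(195,44,10),(0,66,10),(0,44,10),(85,40,14),(85,-40,14),(0,40,14)]:
    q=R@np.array(P[:2])+[453.8,148.3]; print(P,wproj((*q,P[2]),s))
```

```text
(-85, 66, 10) [215.73 346.06]
(195, 66, 10) [195.42  -0.83]
(195, 44, 10) [223.48  -4.68]
(0, 66, 10) [203.5  249.94]
(0, 44, 10) [230.87 249.52]
(85, 40, 14) [228.24 135.73]
(85, -40, 14) [341.28 131.71]
(0, 40, 14) [234.87 250.9 ]
```

View pics/w4c.png

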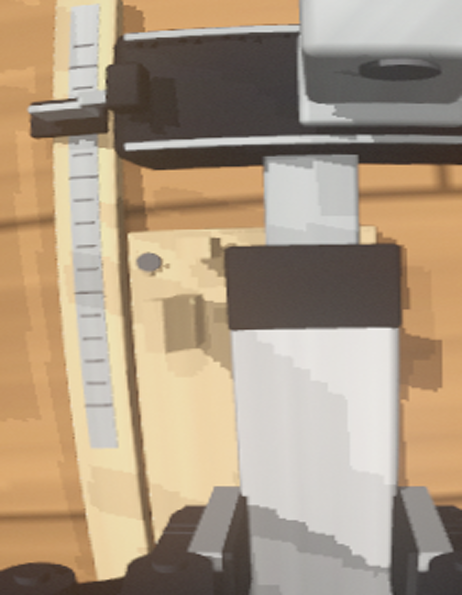

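Run:
```python
from h import *
s=r.sense();z=s["eef_pos"][2]-8+16.4+16
print(s["eef_pos"],z)
f=[wonz(p,z,s) for p in [(273,145),(352.5,145)]];b=[wonz(p,z,s) for p in [(276.5,230),(351.5,230),(280.5,290),(349,290)]]
for q in f+b: print(q)
for P in [(-48+0,16),(48,16)]: pass
th=-0.053
print("seat target offset", )
```

```text
[462.59 128.72 118.61] 143.01080670771717
[529.26 137.45 143.01]
[527.17 109.15 143.01]
[498.05 138.99 143.01]
[496.04 111.29 143.01]
[474.15 139.88 143.01]
[472.24 113.33 143.01]
seat target offset
```

```bash
python3 -m crank '[[-0.1,0,0,-0.4,0,-0.1,-1],[-0.1,-0.1,0,-0.4,0.5,-0.1,-1],[-0.1,-0.1,0,-0.4,0.8,-0.1,-1],[-0.1,-0.1,0,-0.4,0.8,-0.1,-1],[-0.1,0,0,-0.3,0.8,-0.1,-1],[-0.1,0,0,0,0.6,-0.1,-1],[0,0,0,0,0.4,0,-1],[0,0,0,0,0.2,0,-1],[0,0,0,0,0,0,-1],[0,0,0,0,0,0,-1]]' 80
python3 - <<'E'
from h import *
s=r.sense()
im=cams.grab_frame("wrist");cv2.imwrite("pics/w5.png",im)
im=cams.grab_frame("side");cv2.imwrite("pics/s5.png",cv2.resize(im[210:350,200:400],None,fx=4,fy=4,interpolation=cv2.INTER_CUBIC))
E
```

```text
clock: 12.22
eef_pos: [456.7, 150.9, 71.7]
tcp_rot: [-1.574, 0.002, -1.637]
contact_force: [0.7, -0.2, -6.6]
opening: 0.299
```

View pics/w5.png

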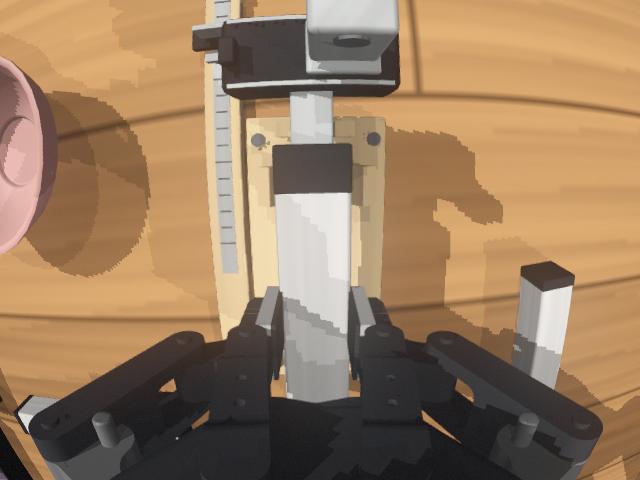

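View pics/s5.png

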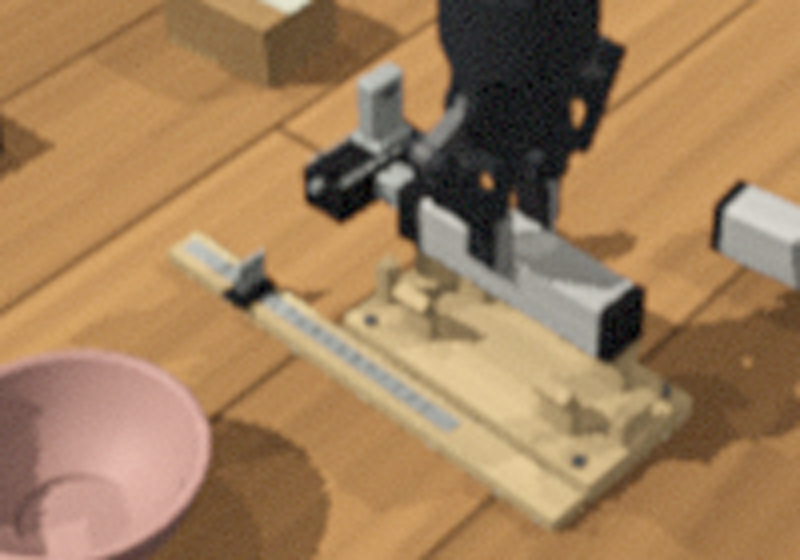

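Run:
```python
from h import *
s=dict(r.sense());z=s["eef_pos"][2]+24.4
print(s["eef_pos"],s["tcp_rot"])
for p in [(246,118.5),(385,119)]: print("bed",wonz(p,14,s))
for p in [(258,141),(374,139)]: print("screw",wonz(p,14,s))
for p in [(273,145),(352.5,145),(276.5,230),(351.5,230)]: print("tube",wonz(p,z,s))
for P in [(395,18),(192,25)]: pass
im=cv2.imread("pics/w5.png");cv2.imwrite("pics/w5c.png",cv2.resize(im[90:300,200:410],None,fx=2.8,fy=2.8,interpolation=cv2.INTER_CUBIC))
```

```text
[456.95 150.9   72.06] [-1.57  0.   -1.64]
bed [540.64 183.99  14.  ]
bed [535.1 104.1  14. ]
screw [526.8  177.99  14.  ]
screw [523.6  111.19  14.  ]
tube [523.85 160.    96.46]
tube [521.97 131.87  96.46]
tube [492.74 161.35  96.46]
tube [490.93 133.74  96.46]
```

View pics/w5c.png

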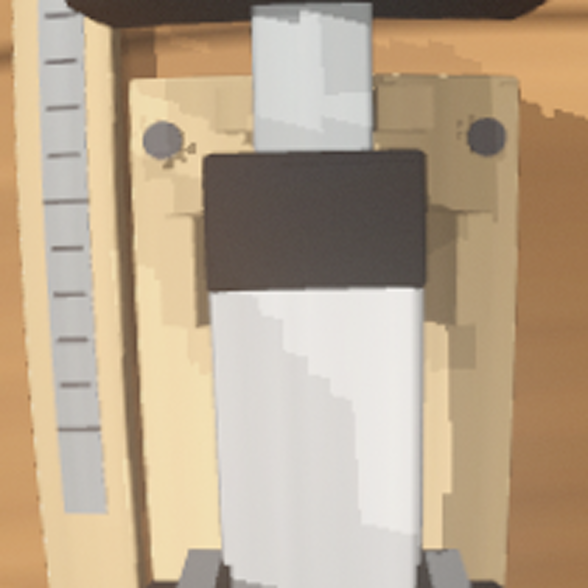

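```bash
python3 -m crank '[[0,0,0,0.1,0.2,0,-1],[0,0,0,0.05,0.3,0,-1],[0,0,0,0,0.3,0,-1],[0,0,0,0,0.3,0,-1],[0,0,0,0,0.3,0,-1],[0,0,0,0,0.3,0,-1],[0,0,0,0,0.3,0,-1],[0,0,0,0,0.2,0,-1],[0,0,0,0,0.1,0,-1],[0,0,0,0,0,0,-1]]' 80
```

```text
clock: 13.15
eef_pos: [457.9, 149.2, 47.6]
tcp_rot: [-1.571, 0.003, -1.638]
contact_force: [-0.4, 0.3, -6.0]
opening: 0.298
```

```bash
python3 -m crank '[[0,0,0,0,0.2,0,-1],[0,0,0,0,0.2,0,-1],[0,0,0,0,0.2,0,-1],[0,0,0,0,0.2,0,-1],[0,0,0,0,0.2,0,-1],[0,0,0,0,0.2,0,-1],[0,0,0,0,0.2,0,-1],[0,0,0,0,0.2,0,-1],[0,0,0,0,0.1,0,-1],[0,0,0,0,0,0,-1]]' 80
```

```text
clock: 13.98
eef_pos: [458.3, 149.4, 28.9]
tcp_rot: [-1.571, 0.003, -1.638]
contact_force: [-0.3, -0.1, -5.6]
opening: 0.301
```

```bash
python3 -m crank '[[0,0,0,0,0.15,0,-1],[0,0,0,0,0.15,0,-1],[0,0,0,0,0.15,0,-1],[0,0,0,0,0.15,0,-1],[0,0,0,0,0.15,0,-1],[0,0,0,0,0.1,0,-1],[0,0,0,0,0.1,0,-1],[0,0,0,0,0,0,-1],[0,0,0,0,0,0,-1],[0,0,0,0,0,0,-1]]' 80
python3 - <<'E'
from h import *
im=cams.grab_frame("side");cv2.imwrite("pics/s6.png",cv2.resize(im[210:350,200:400],None,fx=4,fy=4,interpolation=cv2.INTER_CUBIC))
E
```

```text
clock: 14.82
eef_pos: [459.1, 149.8, 22.2]
tcp_rot: [-1.569, 0.004, -1.638]
contact_force: [-0.5, 0.2, -6.2]
opening: 0.301
```

View pics/s6.png

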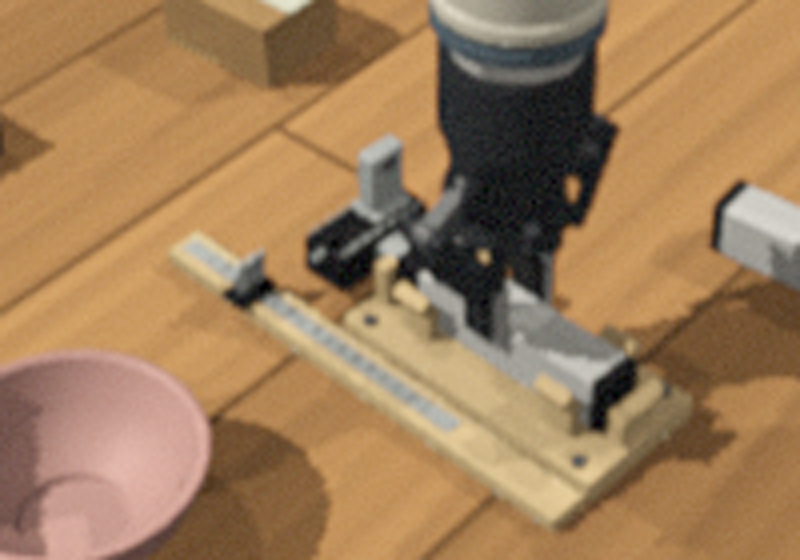

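```bash
python3 -m crank '[[0,0,0,0,0.1,-0.05,-1],[0,0,0,0,0.1,-0.05,-1],[0,0,0,0,0.05,0,-1],[0,0,0,0,0,0,-1],[0,0,0,0,0,0,0],[0,0,0,0,0,0,0.3],[0,0,0,0,0,0,0.6],[0,0,0,0,0,0,0.6],[0,0,0,0,0,0,0.6],[0,0,0,0,0,0,0.6]]' 80
python3 - <<'E'
from h import *
im=cams.grab_frame("side");cv2.imwrite("pics/s7.png",cv2.resize(im[210:350,200:400],None,fx=4,fy=4,interpolation=cv2.INTER_CUBIC))
E
```

```text
clock: 15.7
eef_pos: [461.3, 150.6, 22.4]
tcp_rot: [-1.564, 0.005, -1.637]
contact_force: [0.1, 0.2, 0.3]
opening: 0.798
```

View pics/s7.png

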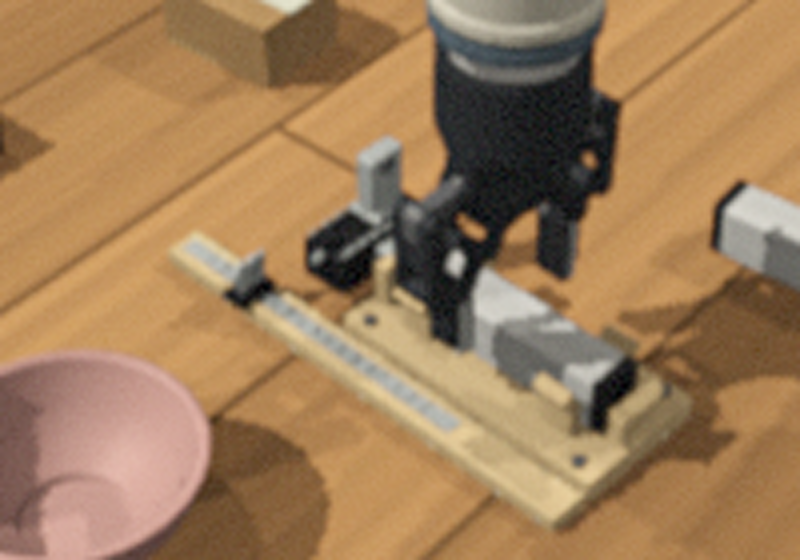

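```bash
python3 -m crank '[[0,0,0,0,-1,0,0.9],[0,0,0,0,-2,0,1],[0,0,0,0,-3,0,1],[0,0,0,0,-3.5,0,1],[0,0,0,0,-3.5,0,1],[0,-7,0,0,-1.5,0,1],[0,-7,0,0,-0.5,0,1],[0,-7,0,0,0,0,1],[0,-7,0,0,0,0,1],[0,-7,0,0,0,0,1]]' 80
python3 -m crank '[[0,-7,0,0,0,0,1],[0,-7,0,0,0,0,1],[0,-7,0,0,0,0,1],[0,-7,0,0,0,0,1],[0,-7,0,0,0,0,1],[0,-7,0,0,0,0,1],[0,-5,0,0,0,0,1],[0,-3,0,0,0,0,1],[0,0,0,0,0,0,1],[0,0,0,0,0,0,1]]' 80
```

```text
clock: 16.58
eef_pos: [459.6, 149.6, 187.1]
tcp_rot: [-1.56, -0.0, -1.014]
contact_force: [0.3, 0.8, 0.8]
opening: 0.998
clock: 17.42
eef_pos: [458.3, 149.2, 195.3]
tcp_rot: [-1.562, -0.014, -0.111]
contact_force: [0.3, 0.5, -0.5]
opening: 1.002
```

```bash
python3 -m crank '[[-0.1,-0.6,0.2,1.5,0,-0.1,1],[-0.1,-0.6,0.2,2,0,-0.2,1],[-0.1,-0.6,0.2,2,0,-0.2,1],[-0.1,-0.6,0.1,2,0,-0.1,1],[-0.1,-0.4,0.1,1.5,0,-0.1,1],[0,-0.2,0,0.7,0,0,1],[0,0,0,0.3,0,0,1],[0,0,0,0,0,0,1],[0,0,0,0,0,0,1],[0,0,0,0,0,0,1]]' 80
python3 - <<'E'
from h import *
s=r.sense();print(s["eef_pos"],s["tcp_rot"])
cv2.imwrite("pics/w8.png",cams.grab_frame("wrist"))
cv2.imwrite("pics/t8.png",cams.grab_frame("top"))
E
```

```text
clock: 18.25
eef_pos: [558.0, 132.3, 198.1]
tcp_rot: [-1.571, 0.002, -0.073]
contact_force: [0.5, 0.3, 0.7]
opening: 0.997
[557.96 132.27 198.11] [-1.57  0.   -0.07]
```

View pics/w8.png

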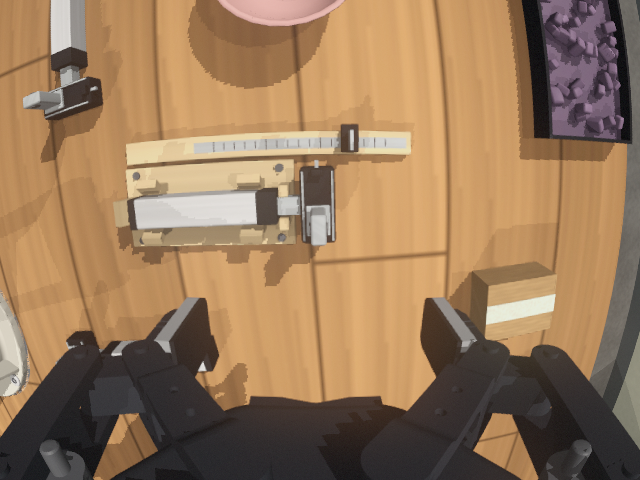

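Run:
```python
from h import *
im=cv2.imread("pics/w8.png")
cv2.imwrite("pics/w8c.png",cv2.resize(im[115:255,280:420],None,fx=4.2,fy=4.2,interpolation=cv2.INTER_CUBIC))
```

```text
(no output)
```

View pics/w8c.png

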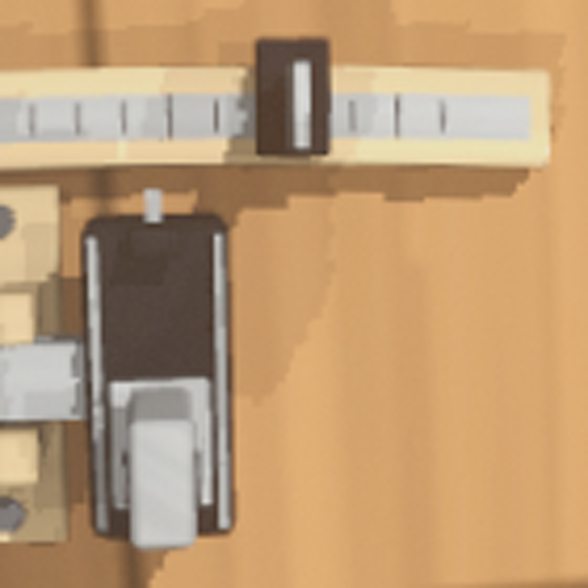

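Run:
```python
from h import *
s=r.sense();th=-0.055
R=np.array([[np.cos(th),-np.sin(th)],[np.sin(th),np.cos(th)]])
for n,p,z in [("ptr",(316.2,160.2),40),("blade",(351.8,150.2),34),("handle",(318.8,230),85),("screwF",(278.5,168),14),("bladefar",(351.8,129.8),34)]:
    P=wonz(p,z,s);print(n,P, R.T@(P[:2]-[453.4,148.8]))
```

```text
ptr [561.78 182.75  40.  ] [106.35  39.85]
blade [592.91 189.15  34.  ] [137.08  47.96]
handle [560.15 132.89  85.  ] [107.47 -10.02]
screwF [526.67 177.03  14.  ] [71.6  32.22]
bladefar [594.04 206.82  34.  ] [137.24  65.66]
```

```bash
python3 -m crank '[[0,-0.4,0,0.05,0.5,0,0],[0,-0.4,0,0,1.5,0,0],[0,-0.2,0,0,2.5,0,0],[0,0,0,0,2.5,0,0],[0,0,0,0,2.5,0,0],[0,0,0,0,1.5,0,0],[0,0,0,0,0.6,0,0],[0,0,0,0,0.2,0,0],[0,0,0,0,0,0,0],[0,0,0,0,0,0,0]]' 60
python3 - <<'E'
from h import *
s=r.sense();print(s["eef_pos"],s["tcp_rot"])
cv2.imwrite("pics/w9.png",cams.grab_frame("wrist"))
im=cams.grab_frame("side");cv2.imwrite("pics/s9.png",cv2.resize(im[170:330,200:400],None,fx=3.7,fy=3.7,interpolation=cv2.INTER_CUBIC))
E
```

```text
clock: 19.18
eef_pos: [557.2, 133.5, 76.9]
tcp_rot: [-1.57, -0.002, -0.051]
contact_force: [0.4, -0.1, -0.1]
opening: 0.503
[557.16 133.54  76.94] [-1.57 -0.   -0.05]
```

View pics/w9.png

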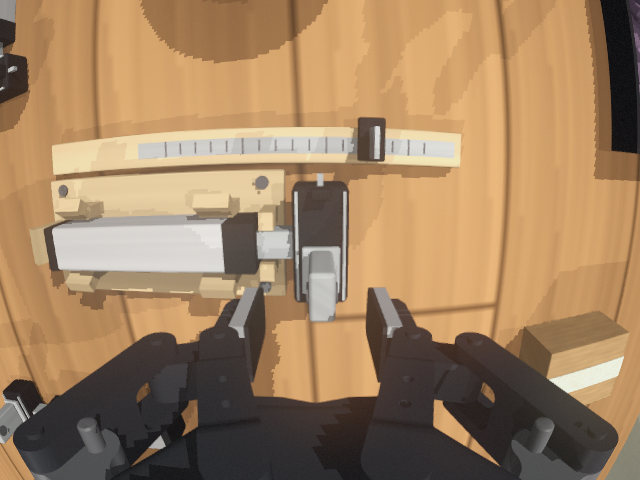

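View pics/s9.png

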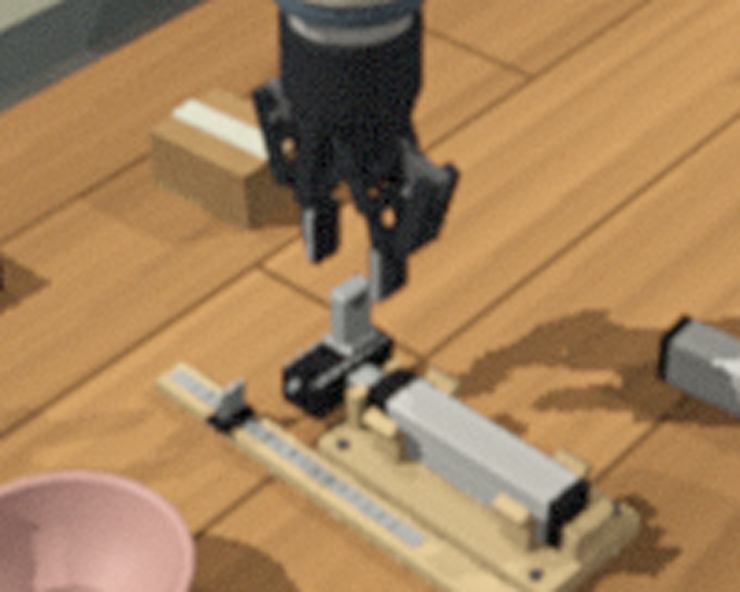

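Run:
```python
from h import *
s=r.sense()
for P in [(559,133,85),(559,145,85),(559,121,85),(559,133,50),tuple(s["eef_pos"]),(557,133,66)]: print(P,wproj(P,s),proj("side",P), (proj("side",P)-[200,170])*3.7)
im=cv2.imread("pics/w9.png")
cv2.imwrite("pics/w9c.png",cv2.resize(im[160:340,220:420],None,fx=3.5,fy=3.2,interpolation=cv2.INTER_CUBIC))
```

```text
(559, 133, 85) [319.09 297.29] [294.66 245.94] [350.24 280.97]
(559, 145, 85) [317.79 271.7 ] [290.79 248.7 ] [335.91 291.18]
(559, 121, 85) [320.31 321.41] [298.48 243.22] [364.38 270.9 ]
(559, 133, 50) [318.28 270.54] [294.91 258.74] [351.17 328.32]
(np.float64(557.6143555852432), np.float64(133.61710546312645), np.float64(77.3981663344012)) [315.8  289.52] [295.01 249.17] [351.54 292.94]
(557, 133, 66) [314.51 281.77] [295.5  253.34] [353.36 308.36]
```

View pics/w9c.png

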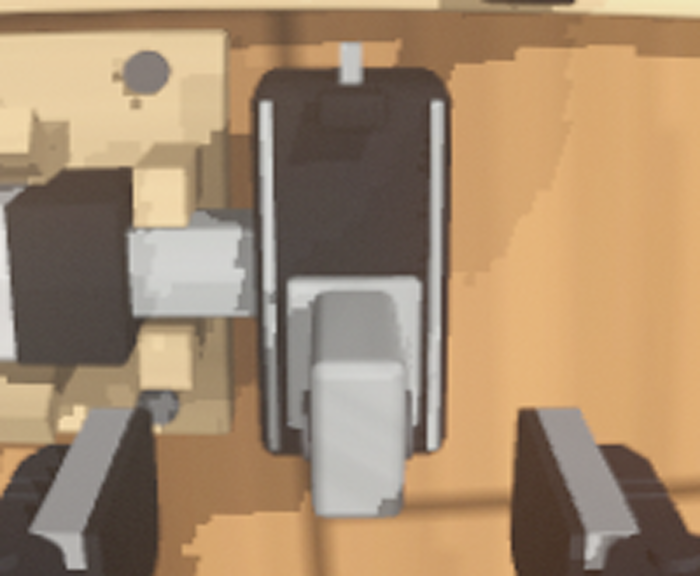

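```bash
python3 -m crank '[[0,0,0,0.1,0.4,0,0],[0,0,0,0.05,0.5,0,0],[0,0,0,0,0.4,0,0],[0,0,0,0,0.1,0,0],[0,0,0,0,0,0,-0.4],[0,0,0,0,0,0,-1],[0,0,0,0,0,0,-1],[0,0,0,0,0,0,-1],[0,0,0,0,0,0,-1],[0,0,0,0,0,0,-1]]' 60
python3 - <<'E'
from h import *
s=r.sense();print(s["eef_pos"],s["tcp_rot"],s["contact_force"],s["wrist_torque"])
cv2.imwrite("pics/w10.png",cams.grab_frame("wrist"))
im=cams.grab_frame("side");cv2.imwrite("pics/s10.png",cv2.resize(im[170:330,200:400],None,fx=3.7,fy=3.7,interpolation=cv2.INTER_CUBIC))
E
```

```text
clock: 20.12
eef_pos: [561.0, 133.9, 64.9]
tcp_rot: [-1.568, -0.008, -0.051]
contact_force: [-0.9, 0.4, 0.7]
opening: 0.114
[560.99 133.94  64.95] [-1.57 -0.01 -0.05] [-0.91  0.37  0.74] [0.04 0.11 0.08]
```

View pics/w10.png

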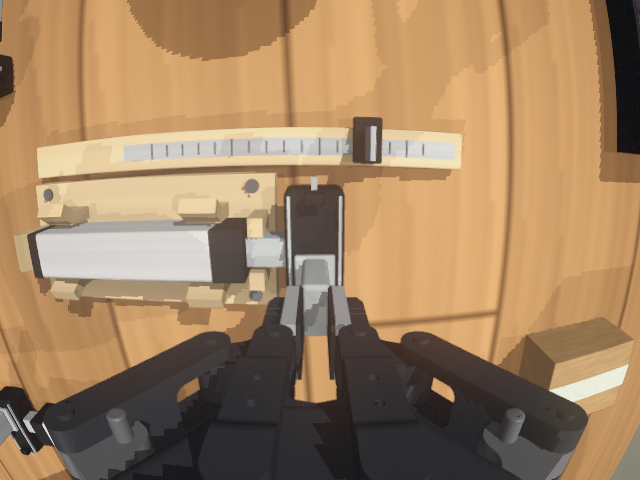

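View pics/s10.png

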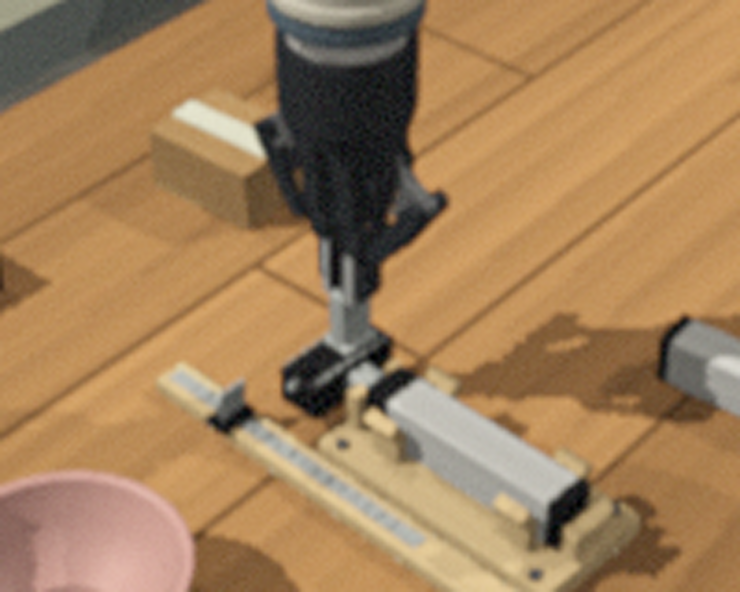

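```bash
python3 -m crank '[[0,0,0,0,0,0,-0.4],[0,0,0,0,0,0,-0.4],[0,0,0.2,-0.05,0.2,0,-0.4],[0,0,0.2,-0.05,0.2,0,-0.4],[0,0,0,-0.05,0.1,0,-0.4],[0,0,0,0,0,0,-0.6],[0,0,0,0,0,0,-1],[0,0,0,0,0,0,-1],[0,0,0,0,0,0,-1],[0,0,0,0,0,0,-1]]' 80
python3 - <<'E'
from h import *
s=r.sense();print(s["eef_pos"],s["tcp_rot"],s["contact_force"],s["wrist_torque"])
im=cams.grab_frame("side");cv2.imwrite("pics/s11.png",cv2.resize(im[170:330,200:400],None,fx=3.7,fy=3.7,interpolation=cv2.INTER_CUBIC))
E
```

```text
clock: 21.05
eef_pos: [560.1, 134.0, 59.7]
tcp_rot: [-1.568, -0.001, -0.05]
contact_force: [-0.6, -0.0, -0.0]
opening: 0.113
[560.11 134.    59.71] [-1.57 -0.   -0.05] [-0.63 -0.01 -0.03] [0.02 0.05 0.09]
```

View pics/s11.png

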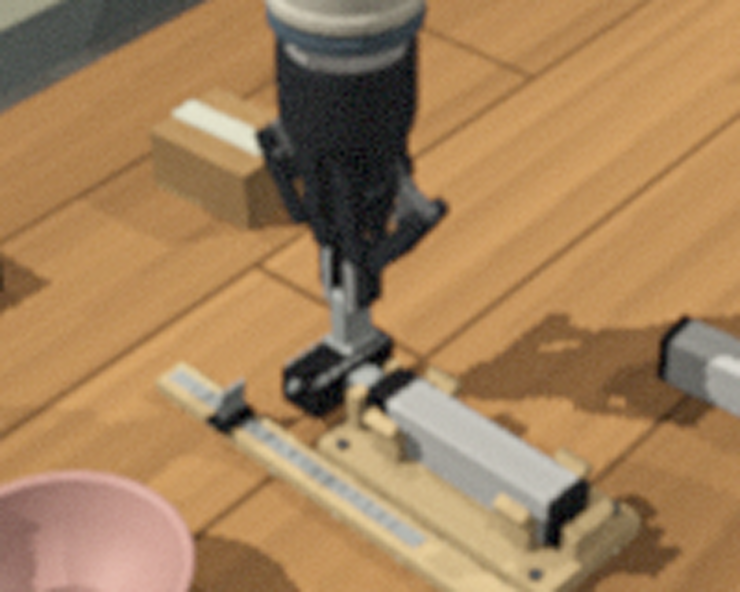

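```bash
python3 -m crank '[[0,0,0,0.1,0,0,-1],[0,0,0,0.3,0,0,-1],[0,0,0,0.4,0,0,-1],[0,0,0,0.4,0,0,-1],[0,0,0,0.4,0,0,-1],[0,0,0,0.4,0,0,-1],[0,0,0,0.3,0,0,-1],[0,0,0,0.2,0,0,-1],[0,0,0,0.1,0,0,-1],[0,0,0,0,0,0,-1]]' 80
python3 - <<'E'
from h import *
s=r.sense();print(s["eef_pos"],s["tcp_rot"],s["contact_force"],s["wrist_torque"])
im=cams.grab_frame("wrist");cv2.imwrite("pics/w12.png",im)
cv2.imwrite("pics/w12c.png",cv2.resize(im[110:310,220:420],None,fx=3,fy=3,interpolation=cv2.INTER_CUBIC))
E
```

```text
clock: 21.93
eef_pos: [587.5, 132.6, 59.4]
tcp_rot: [-1.568, 0.002, -0.051]
contact_force: [-1.5, -0.1, 3.2]
opening: 0.113
[587.51 132.57  59.37] [-1.57  0.   -0.05] [-1.46 -0.11  3.16] [0.09 0.4  0.07]
```

View pics/w12c.png

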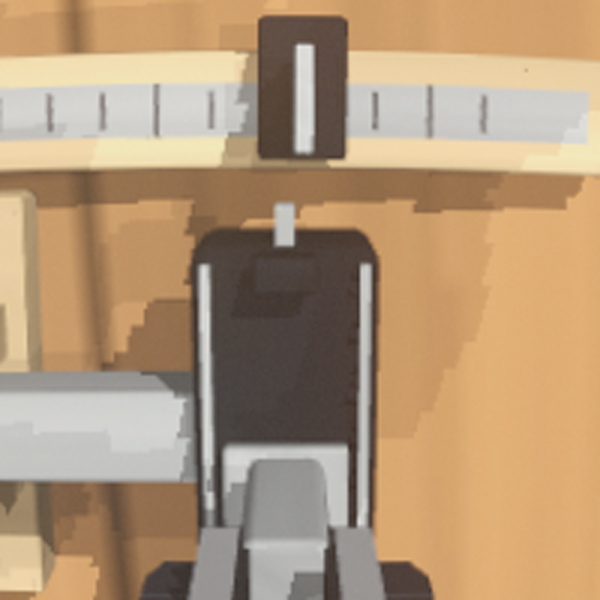

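```bash
cat > m.py <<'E'
from h import *
def meas(ptr,bl,s,th=-0.055):
    R=np.array([[np.cos(th),-np.sin(th)],[np.sin(th),np.cos(th)]])
    a=wonz(ptr,40,s);b=wonz(bl,34,s);print(a,b,"dx along leg",R.T@(b-a)[:2])
E
python3 - <<'E'
from m import *
s=r.sense();im=cv2.imread("pics/w12.png")
g=cv2.cvtColor(im,cv2.COLOR_BGR2GRAY)
print(g[180:186,306:326]);print(g[150:160,312:330])
meas((315.2,178.3),(321.8,161),s);meas((315.2,182),(321.8,150),s)
E
```

```text
[[118 117 119 117 118 160 188 197 198 197 198 192 143 123 170 176 175 174
  175 175]
 [119 117 118 117 118 159 188 197 197 197 198 193 143 124 170 175 174 175
  175 174]
 [121 121 121 122 122 162 188 197 197 197 197 192 146 128 169 174 175 174
  176 175]
 [167 166 166 167 168 185 194 197 196 197 197 194 180 174 175 175 175 175
  174 175]
 [165 156 157 156 157 174 191 196 196 197 197 194 174 165 164 164 172 175
  174 175]
 [139 137 137 137 137 155 187 196 196 196 196 192 153 143 143 143 151 155
  155 155]]
[[ 71  71  71  70  71  93 151 218 214 215 216 216 172  79  77  80  79  78]
 [ 70  69  70  68  70  90 153 220 215 215 216 216 173  77  80  78  78  78]
 [ 70  71  71  70  69  90 152 220 216 217 217 217 175  77  77  78  76  79]
 [ 69  68  69  70  69  89 150 219 218 218 218 217 176  77  77  77  79  79]
 [ 70  70  68  70  69  87 151 218 216 218 219 218 176  78  79  79  77  77]
 [ 68  70  70  68  70  93 157 216 215 217 219 200 148  79  78  76  78  78]
 [ 70  69  69  68  70  92 157 216 214 215 217 194 139  76  77  76  77  77]
 [ 69  68  68  69  67  90 157 215 214 215 215 193 137  76  78  77  77  76]
 [ 67  71  68  68  68  92 158 215 213 215 216 192 136  75  74  77  77  75]
 [ 69  70  68  68  67  88 155 216 214 214 215 192 138  78  77  78  74  76]]
[589.6  181.23  40.  ] [593.21 189.06  34.  ] dx along leg [3.17 8.02]
[589.51 179.46  40.  ] [593.47 194.48  34.  ] dx along leg [ 3.13 15.22]
```

```bash
python3 -m crank '[[0,0,0,0.1,0,0,-1],[0,0,0,0.1,0,0,-1],[0,0,0,0.1,0,0,-1],[0,0,0,0,0,0,-1],[0,0,0,0,0,0,-1],[0,0,0,0,0,0,-1],[0,0,0,0,0,0,-1],[0,0,0,0,0,0,-1],[0,0,0,0,0,0,-1],[0,0,0,0,0,0,-1]]' 80
cat > look.py <<'E'
from m import *
import sys
n=sys.argv[1]
s=r.sense();im=cams.grab_frame("wrist");cv2.imwrite(f"pics/{n}.png",im)
print(s["eef_pos"],s["tcp_rot"],s["contact_force"],s["wrist_torque"])
g=cv2.cvtColor(im,cv2.COLOR_BGR2GRAY)
cv2.imwrite(f"pics/{n}c.png",cv2.resize(im[110:310,220:420],None,fx=3,fy=3,interpolation=cv2.INTER_CUBIC))
b=wproj([593,192.5,34],s);u,v=map(int,b)
print("blade px pred",b)
for row in (v-2,v+2): print("bl",row,u-12,g[row,u-12:u+13])
p=wproj([s["eef_pos"][0],s["eef_pos"][1],40],s)
for row in range(172,192,2): print("pt",row,g[row,304:328])
E
python3 look.py w13
```

```text
clock: 22.82
eef_pos: [590.2, 132.5, 59.4]
tcp_rot: [-1.568, 0.002, -0.051]
contact_force: [-2.4, -0.2, 1.8]
opening: 0.115
[590.24 132.46  59.42] [-1.57  0.   -0.05] [-2.38 -0.21  1.82] [0.05 0.34 0.1 ]
blade px pred [315.46 154.06]
bl 152 303 [ 71  70  71  72  71  71  70  70  68 125 191 216 217 218 211 173  80  76
  77  76  77  77  76  76  76]
bl 156 303 [ 70  71  69  68  68  67  67  67  67 124 188 213 213 217 216 181  81  75
  75  76  75  74  75  77  76]
pt 172 [116 118 118 120 120 121 123 123 123 123 123 123 123 123 123 123 123 123
 123 122 121 121 121 119]
pt 174 [118 117 119 120 120 121 123 123 124 122 123 123 122 121 122 123 122 122
 122 120 123 120 122 121]
pt 176 [118 117 117 118 119 121 122 123 121 122 122 122 123 123 121 122 122 122
 122 122 123 119 120 121]
pt 178 [118 118 119 119 120 120 120 145 171 180 179 178 178 176 155 149 149 148
 147 163 173 173 172 172]
pt 180 [118 118 118 117 119 121 120 154 186 197 197 196 197 195 181 176 174 175
 174 173 174 173 172 172]
pt 182 [121 120 121 123 123 127 126 157 187 196 197 197 196 195 180 176 174 174
 173 174 174 173 173 172]
pt 184 [158 157 159 159 160 161 162 176 191 196 197 196 197 194 172 165 163 164
 171 174 174 173 173 171]
pt 186 [ 92  92  93  91  92  93  93 129 182 196 196 196 195 190 113  95  93  95
  98 100  99 100 100  99]
pt 188 [ 58  60  59  61  62  59  59 115 180 196 196 197 196 189  92  64  62  61
  60  62  63  61  62  62]
pt 190 [ 64  63  63  61  58  57  60 118 179 196 196 195 196 188  94  64  61  62
  62  62  62  63  64  61]
```

View pics/w13c.png

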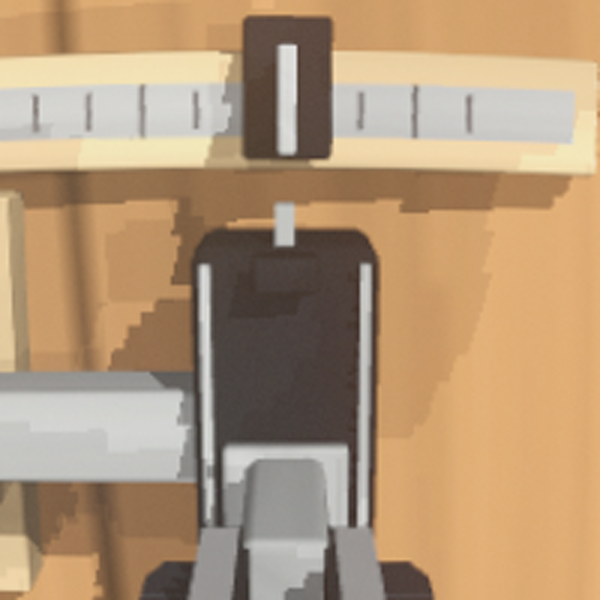

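```bash
python3 -m crank '[[0,0,0,0.03,0,0.1,-1],[0,0,0,0,0,0.2,-1],[0,0,0,0,0,0.2,-1],[0,0,0,0,0,0.2,-1],[0,0,0,0,0,0.2,-1],[0,0,0,0,0,0.2,-1],[0,0,0,0,0,0.2,-1],[0,0,0,0,0,0.2,-1],[0,0,0,0,0,0.1,-1],[0,0,0,0,0,0.1,-1]]' 80
python3 look.py w14
```

```text
clock: 23.7
eef_pos: [591.2, 149.2, 59.3]
tcp_rot: [-1.572, 0.003, -0.049]
contact_force: [-2.5, -3.5, 1.7]
opening: 0.112
[591.16 149.21  59.3 ] [-1.57  0.   -0.05] [-2.48 -3.5   1.72] [-0.6   0.37  0.21]
blade px pred [315.52 187.8 ]
bl 185 303 [ 70  68  69  68  68  67  67  69  66 118 193 216 215 214 209 171  88  74
  74  75  75  73  73  76  76]
bl 189 303 [ 71  68  68  67  65  66  66  66  67 119 191 215 213 216 214 178  90  75
  74  74  76  74  73  74  75]
pt 172 [ 71  72  70  72  73  72  71  71  96 187 217 217 217 218 214  95  80  77
  77  76  76  76  77  75]
pt 174 [ 73  72  69  71  72  71  70  70  96 185 215 214 216 217 216  95  78  77
  78  77  77  78  76  76]
pt 176 [ 73  71  70  68  70  71  70  70 106 186 214 213 215 216 214  96  77  77
  75  77  77  77  77  77]
pt 178 [ 73  70  71  71  69  71  70  69 114 189 214 213 214 216 213  98  75  76
  77  77  76  76  75  77]
pt 180 [ 70  70  71  70  69  71  66  67 116 187 212 212 213 214 206  96  77  76
  74  76  77  77  76  77]
pt 182 [ 69  69  68  68  68  70  69  67 116 189 213 211 212 208 172  88  76  77
  76  76  77  75  76  77]
pt 184 [ 68  69  69  69  68  68  68  67 116 190 215 213 214 209 171  87  76  77
  77  76  76  76  76  76]
pt 186 [ 68  70  66  68  68  65  66  66 117 193 216 216 215 212 173  87  75  76
  76  73  75  76  76  75]
pt 188 [ 68  69  68  67  65  68  68  65 119 192 216 215 217 213 174  87  74  75
  76  74  76  75  75  75]
pt 190 [ 69  67  67  67  67  66  67  66 119 190 214 212 214 213 184  89  74  76
  72  73  75  75  75  74]
```

View pics/w14c.png

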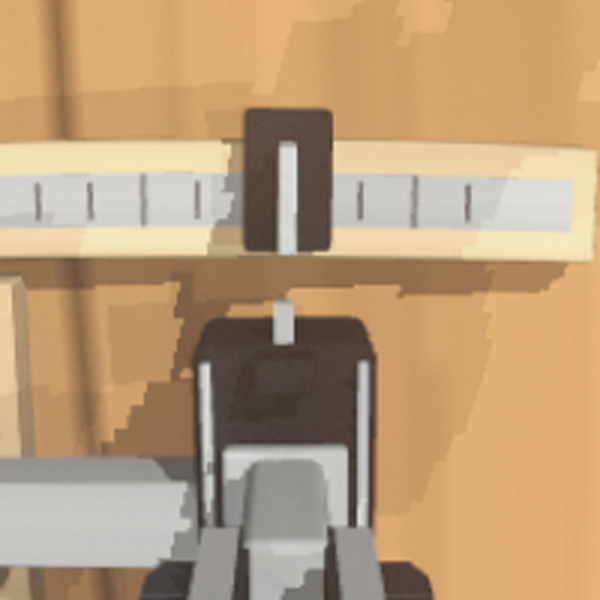

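```bash
python3 -m crank '[[0,0,0,0.03,0,0.1,-1],[0,0,0,0,0,0.1,-1],[0,0,0,0,0,0.1,-1],[0,0,0,0,0,0.1,-1],[0,0,0,0,0,0.1,-1],[0,0,0,0,0,0.1,-1],[0,0,0,0,0,0.1,-1],[0,0,0,0,0,0.1,-1],[0,0,0,0,0,0.1,-1],[0,0,0,0,0,0.1,-1]]' 80
python3 look.py w15 | head -4
```

```text
clock: 24.58
eef_pos: [591.7, 159.5, 59.1]
tcp_rot: [-1.573, 0.004, -0.048]
contact_force: [-0.6, -7.2, 2.8]
opening: 0.113
[591.66 159.53  59.1 ] [-1.57  0.   -0.05] [-0.55 -7.25  2.79] [-1.59  0.33  0.43]
blade px pred [315.58 208.37]
bl 206 303 [ 70  70  70  71  68  68  70  68  68  96 187 215 215 214 211 174  91  74
  75  76  76  77  77  75  76]
```

View pics/w15c.png

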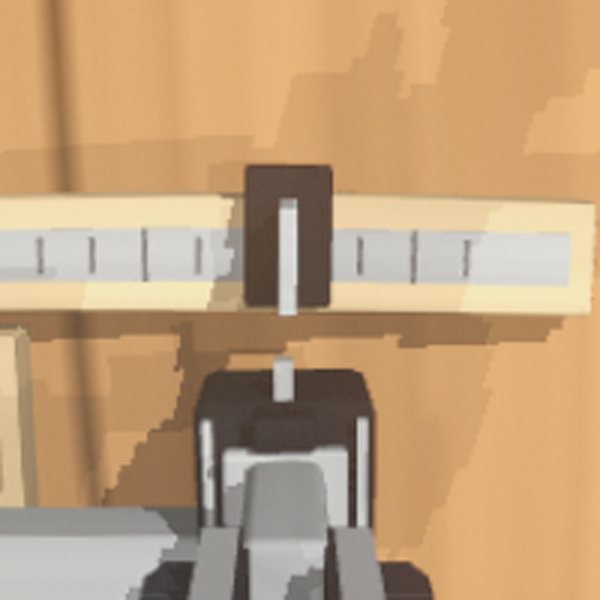

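```bash
python3 -m crank '[[0,0,0,0.02,0,0.1,-1],[0,0,0,0.02,0,0.1,-1],[0,0,0,0,0,0.1,-1],[0,0,0,0,0,0.1,-1],[0,0,0,0,0,0.1,-1],[0,0,0,0,0,0.1,-1],[0,0,0,0,0,0.1,-1],[0,0,0,0,0,0.1,-1],[0,0,0,0,0,0.1,-1],[0,0,0,0,0,0.1,-1]]' 80
python3 look.py w16 | head -4
python3 - <<'E'
import cv2
from h import *
s=r.sense();im=cv2.imread("pics/w16.png");g=cv2.cvtColor(im,cv2.COLOR_BGR2GRAY)
for row in range(196,250,3): print(row,g[row,306:326])
im=cams.grab_frame("side");cv2.imwrite("pics/s16.png",cv2.resize(im[190:330,200:400],None,fx=4,fy=4,interpolation=cv2.INTER_CUBIC))
E
```

```text
clock: 25.47
eef_pos: [591.7, 159.8, 58.9]
tcp_rot: [-1.59, 0.006, -0.041]
contact_force: [-2.0, -8.0, 2.9]
opening: 0.111
[591.71 159.82  58.95] [-1.59  0.01 -0.04] [-2.   -7.95  2.9 ] [-1.54  0.26  0.23]
blade px pred [316.09 208.36]
bl 206 304 [ 71  69  69  69  69  69  69  69  68 169 207 215 215 214 213 128  84  76
  76  77  75  78  75  76  76]
196 [ 75  74  69  72  69  71  73 163 203 214 215 215 216 143  91  78  76  78
  80  79]
199 [ 70  70  70  72  70  68  73 166 204 212 214 215 215 137  85  76  80  79
  78  78]
202 [ 72  69  71  68  69  69  70 169 206 212 212 214 213 131  87  78  77  76
  79  78]
205 [ 70  69  70  68  69  68  67 179 212 214 213 214 213 128  85  77  78  76
  76  77]
208 [ 66  69  72  69  69  68  68 166 206 215 217 217 215 124  82  76  75  74
  76  76]
211 [ 95  96  96  96  95  95  85 168 205 213 214 215 215 124  89  86  86  87
  96 107]
214 [122 122 121 122 123 125 115 177 206 209 208 211 207 130 124 125 127 125
 124 125]
217 [122 121 123 123 124 125 126 126 126 126 124 126 125 126 125 126 125 125
 124 123]
220 [120 119 121 123 124 125 124 125 125 125 126 125 125 125 124 125 124 124
 125 123]
223 [120 120 121 120 124 124 125 125 125 124 142 177 178 178 178 178 178 176
 175 176]
226 [106 107 107 108 109 110 109 110 111 136 166 166 165 166 165 166 174 177
 175 175]
229 [158 159 160 161 161 159 159 161 160 158 158 160 164 165 165 165 173 175
 176 175]
232 [123 124 123 126 126 156 199 205 198 199 198 192 127 128 129 129 136 138
 137 138]
235 [ 64  65  66  64  66 129 196 205 198 198 198 190  65  64  63  65  64  64
  63  64]
238 [ 60  60  62  60  60 120 182 198 197 198 198 191  63  63  64  64  65  63
  68  66]
241 [ 64  62  60  61  58 120 182 198 198 198 197 191  63  66  63  64  64  65
  64  63]
244 [69 68 67 68 67 68 69 68 69 68 68 71 68 70 68 70 72 71 70 70]
247 [60 62 61 62 61 62 63 62 61 62 61 62 62 62 62 62 64 62 64 65]
```

View pics/w16c.png

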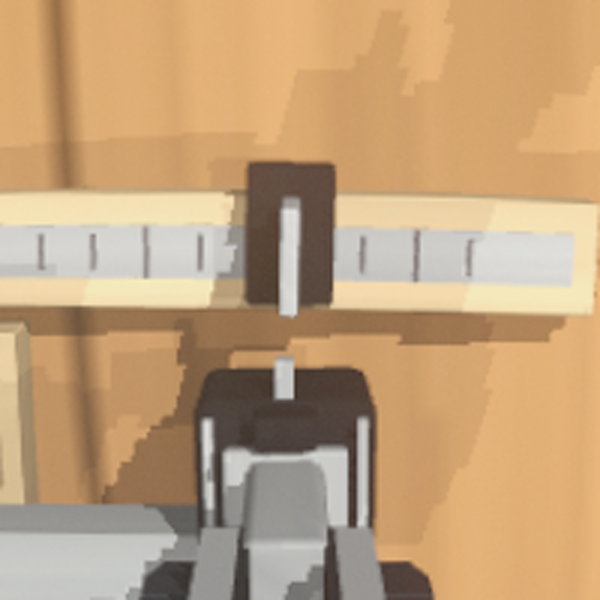

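View pics/s16.png

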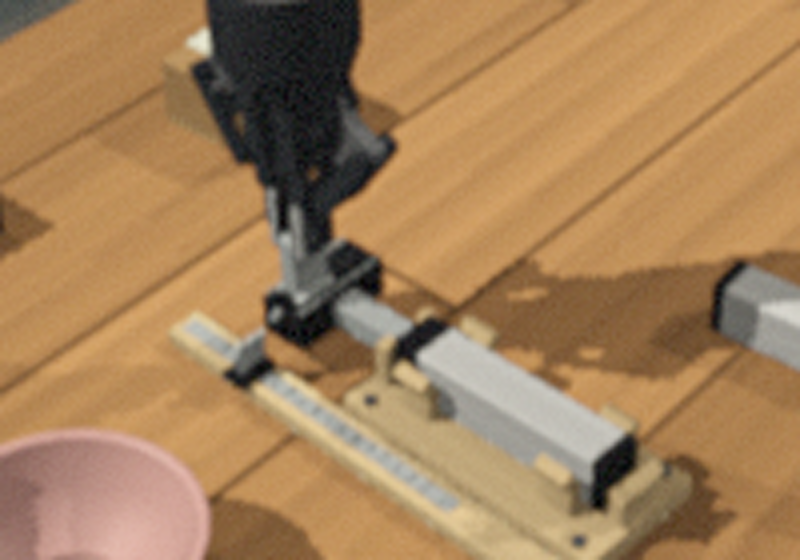

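```bash
python3 -m crank '[[0,0,0,0.04,0,0.1,-1],[0,0,0,0.04,0,0.1,-1],[0,0,0,0.02,0,0.1,-1],[0,0,0,0,0,0.1,-1],[0,0,0,0,0,0.1,-1],[0,0,0,0,0,0.1,-1],[0,0,0,0,0,0.1,-1],[0,0,0,0,0,0.1,-1],[0,0,0,0,0,0.1,-1],[0,0,0,0,0,0.1,-1]]' 80
python3 look.py w17 | head -1
python3 - <<'E'
import cv2
from h import *
s=r.sense();im=cv2.imread("pics/w17.png");g=cv2.cvtColor(im,cv2.COLOR_BGR2GRAY)
for row in range(199,250,3): print(row,g[row,306:326])
E
```

```text
clock: 26.4
eef_pos: [591.7, 160.1, 58.8]
tcp_rot: [-1.605, 0.01, -0.039]
contact_force: [-1.8, -8.2, 3.6]
opening: 0.111
[591.72 160.09  58.76] [-1.6   0.01 -0.04] [-1.83 -8.18  3.61] [-1.51  0.24  0.13]
199 [ 71  70  71  69  70  72  71 116 184 214 213 213 215 182 108  76  77  78
  76  79]
202 [ 70  71  69  69  69  70  69 115 185 214 211 213 214 185 112  77  76  76
  76  77]
205 [ 69  70  68  69  68  70  69 123 190 218 213 214 215 180 108  77  76  76
  76  78]
208 [ 68  70  69  68  68  68  68 123 186 215 216 218 217 178 107  74  75  77
  75  76]
211 [104 103 106 105 105 105 104 135 187 211 212 215 216 160 118 107 107 109
 111 115]
214 [121 121 122 123 124 125 125 170 198 207 207 209 209 158 131 126 123 126
 124 123]
217 [120 121 121 122 123 124 123 125 125 124 125 125 126 126 125 126 123 126
 124 123]
220 [120 120 121 122 122 124 122 124 125 123 124 124 124 125 124 125 124 124
 124 125]
223 [117 117 118 119 120 121 121 122 122 122 138 176 175 176 175 175 176 175
 177 176]
226 [154 155 156 157 157 159 160 159 160 160 162 166 165 166 166 165 172 176
 176 175]
229 [158 159 159 161 162 160 160 158 157 156 155 157 162 164 166 164 172 177
 176 175]
232 [ 99 100 102 101 101 135 196 212 206 198 198 192 116 105 104 103 108 111
 109 111]
235 [ 63  63  63  63  64  93 191 205 199 198 198 191  93  70  64  65  64  63
  64  65]
238 [ 58  60  59  59  59  84 179 198 199 198 198 192  93  66  63  64  63  63
  64  65]
241 [ 63  62  61  60  60  87 178 199 198 198 198 193 132  72  65  61  64  63
  63  63]
244 [66 67 68 67 68 66 66 67 67 69 67 67 67 67 67 67 68 70 71 71]
247 [63 59 62 60 62 60 61 60 63 62 61 58 64 62 62 61 63 64 64 67]
```

View pics/w17c.png

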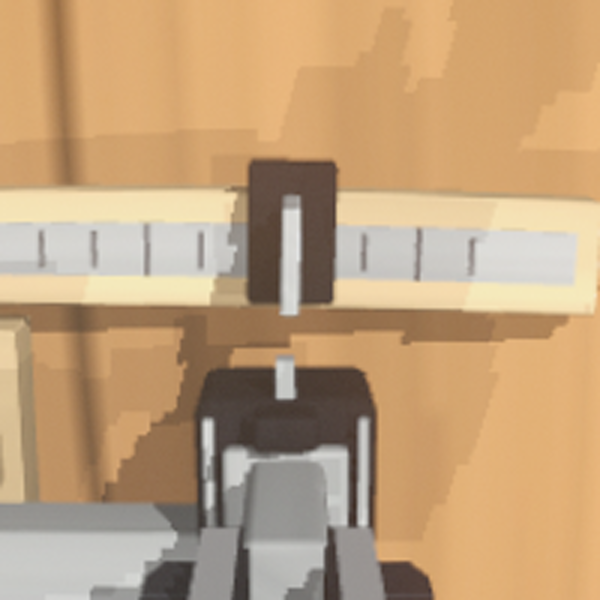

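```bash
python3 -m crank '[[0.1,0,0,0.08,0,0.07,-1],[0.1,0,0,0.08,0,0.07,-1],[0.1,0,0,0.08,0,0.07,-1],[0.1,0,0,0.05,0,0.07,-1],[0.1,0,0,0.03,0,0.07,-1],[0.1,0,0,0.03,0,0.07,-1],[0.1,0,0,0.02,0,0.07,-1],[0.1,0,0,0.02,0,0.07,-1],[0.1,0,0,0.02,0,0.07,-1],[0.1,0,0,0.02,0,0.07,-1]]' 80
python3 look.py w18 | head -1
python3 - <<'E'
import cv2
from h import *
s=r.sense();im=cv2.imread("pics/w18.png");g=cv2.cvtColor(im,cv2.COLOR_BGR2GRAY)
for row in range(199,250,3): print(row,g[row,306:326])
E
```

```text
clock: 27.28
eef_pos: [592.0, 159.9, 58.1]
tcp_rot: [-1.598, 0.02, -0.039]
contact_force: [-3.8, -6.5, 4.1]
opening: 0.11
[592.02 159.88  58.06] [-1.6   0.02 -0.04] [-3.81 -6.48  4.15] [-1.28  0.41  0.13]
199 [ 74  71  70  68  69  71  69 123 185 212 213 214 216 194 117  77  76  78
  78  78]
202 [ 70  69  69  69  68  68  69 121 184 211 211 213 214 176 108  78  76  76
  76  77]
205 [ 68  68  69  69  68  68  68 126 186 213 213 213 213 164  99  76  76  76
  77  75]
208 [ 67  70  69  68  68  68  67 162 203 215 216 217 216 158  99  75  76  77
  74  75]
211 [104 104 104 103 107  95  91 168 204 212 214 215 217 149 104  96  95  96
  96  98]
214 [120 122 124 122 124 123 124 175 203 208 209 210 210 152 130 126 126 125
 125 125]
217 [121 120 121 121 122 125 124 125 125 126 125 126 126 125 126 125 125 124
 125 124]
220 [121 121 121 120 121 124 124 125 125 124 124 125 126 124 125 124 126 124
 124 124]
223 [120 119 121 121 121 124 125 125 125 125 128 146 177 175 175 175 175 177
 176 176]
226 [107 106 106 107 153 159 159 160 161 160 162 165 165 167 165 166 165 172
 177 176]
229 [158 159 159 160 161 159 160 160 161 160 158 158 163 165 165 165 165 165
 165 164]
232 [124 122 124 125 125 139 197 212 206 199 199 194 140 131 128 129 130 127
 128 127]
235 [ 62  65  64  64  64  89 180 199 199 199 199 192  94  68  63  63  65  65
  64  64]
238 [ 58  57  62  60  59  85 179 198 199 200 199 191  94  66  64  64  64  63
  63  65]
241 [ 62  61  60  62  62  85 178 198 199 199 198 192  93  67  64  61  62  63
  64  65]
244 [70 68 67 65 69 66 69 66 68 69 68 70 68 70 70 69 70 69 69 69]
247 [61 62 61 63 61 63 63 63 63 61 61 61 61 62 62 61 61 62 62 69]
```

View pics/w18c.png

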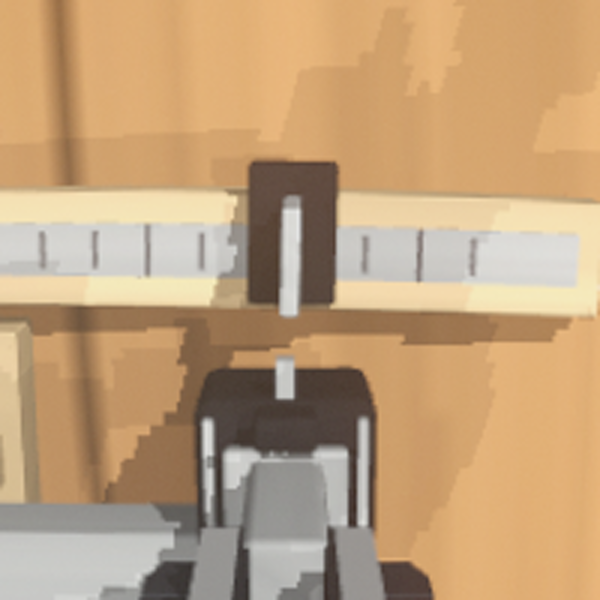

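Run:
```python
from m import *
s=r.sense()
meas((315.0,230.5),(316.3,215),s)
im=cams.grab_frame("side");g=cv2.resize(im[255:305,240:300],None,fx=10,fy=10,interpolation=cv2.INTER_CUBIC);cv2.imwrite("pics/s18.png",g)
```

```text
[592.12 182.89  40.  ] [592.88 189.2   34.  ] dx along leg [0.41 6.34]
```

View pics/s18.png

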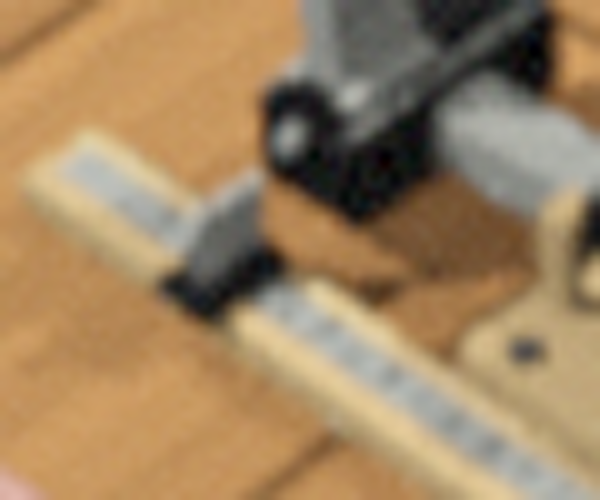

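Run:
```python
from rig import r,order
s=r.sense();print(s["clock"],s["eef_pos"],s["contact_force"],s["opening"])
print(order.sign_off())
```

```text
27.3833 [592.02126202 159.84734281  58.03280805] [-2.3712091  -6.44857011  3.92155451] 0.10814418536427568
the job is handed in; nothing more can be done
None
```

I handed the job in at 27.4 s, still gripping the lever. The leg lies in the cradle with its foot at the forked end, drawn out to the mark, and the lever is closed.

- **Which leg:** I took the one farthest to the robot's right, at (401,270) in the top picture.
- **First grip failed:** the fingers were too high and slid off the tube, nudging the leg about 2 mm. I gripped lower the second time and it held.
- **Seating:** the side and wrist pictures show the tube down between the cradle walls. The weight came off the gripper when it was set down.
- **Mark:** I drew the leg about 30 mm. With the lever closed, the last wrist-camera check puts the pointer about 0.4 mm short of the blade. The camera calibration is only good to about 2 mm. The side picture was too coarse to confirm this.
- **Lever:** it moved about 27 mm sideways and then stopped. A further push moved it only about 0.3 mm, at about 8 N, and the picture shows it beside the stop lug. That push tilted the gripper about 1.5 degrees.
- **Other things:** I did not touch the bowl, the carton or the crystal.

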